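Load the slide rack into the bench-top dryer

TASK

Swing the small drying cabinet's door wide open by its bar handle, about square to the cabinet front or farther, and leave it open so that the damp can escape. Then carry the rack of glass slides by its top bar, stand it on the cabinet's ledge end-on to the open chamber and let go of it, and push it straight in by the middle of its outer end until that end is flush with the chamber mouth. Keep the rack level throughout and do not knock the bottle, the beaker or the glass dish.

Things in the scene. Friction and masses are not known exactly. Their poses are not given: they have to be found in the camera images.
- cabinet: bench-top slide dryer, fixed, 205 mm wide, 157 mm high: grey plinth, white chamber on it. Origin on the bench (z = 0), in the chamber's front plane, on its centre line; x points into the chamber (away from the robot), y left, z up. The control bay right of the chamber (y -68 to -135 mm, as high as the chamber) has knobs 14 mm proud of its front. Nothing sticks up from the ledge.
- mouth (a point): middle of the chamber mouth on its floor, cabinet axes, 75 mm above the bench. Chamber: 90 mm wide, 70 mm high, 163 mm deep to a solid back; over the first 20 mm its sides flare out to 108 mm at the mouth. Floor level with the ledge, no step. Roof 12 mm thick, top 157 mm above the bench, front edge straight over this point.
- ledge (a point): middle of the flat steel loading ledge in front of the chamber, on its centre line, 75 mm above the bench. The ledge reaches 70 mm out from the chamber front and from 70 mm left to 135 mm right of the centre line; it is 35 mm from this point to the mouth.
- door (a joint): upright white door over the chamber mouth, hinged on its left edge; 136 mm wide, 77 mm high, 18 mm thick, just above the ledge. 0 = shut, grows to 2.0 rad as it swings out towards the robot and to the left; 1.57 = square to the cabinet front. Stiff hinge (about 0.1 N m), no latch or spring: it stays where it is left. May start slightly ajar.
- door_hinge (a point): point on the door's upright hinge axis; in cabinet axes at x = -8, y = 72, z = 133 mm
- pull (a point): the door's handle: upright round steel bar, 12 mm thick, 72 mm long, 34 mm clear of the door, on two thin stand-offs. Point on its axis, 133 mm above the bench; the bar reaches 24 mm above and 48 mm below it. Shut, x points to the door, y along it to the hinge; turns with the door. The axis is 122 mm along and 58 mm out from the hinge axis. Can be pinched from above, fingers either side along y.
- rack: steel rack of twelve upright glass slides, 160 mm long (x), 84 mm wide, 64 mm high, about 0.45 kg, both ends alike, loose on the bench right of the cabinet. Origin: centre of its underside. Slides reach 31 mm, end plates 41 mm. In the chamber: 3 mm play a side; pushed off-centre it twists and its rubber side strips jam. Home: outer end flush, origin 80 mm past the mouth; the back is 3 mm farther.
- rack_bar (a point): middle of the rack's straight carrying bar, 58 mm above the rack's underside, rack axes. The bar is 12 mm wide and 12 mm high and runs the rack's whole length, held at each end by an upright, flush with the end plate, 30 mm wide and reaching 64 mm above the underside: a good place to push. Fingers holding the bar cannot pass under the chamber roof.
- bottle: amber glass bottle with black cap, 72 mm diameter, 170 mm high, origin at the centre of its underside; bystander
- beaker: open glass beaker, 82 mm diameter, 95 mm high, origin at the centre of its underside; bystander
- dish: rectangular glass dish 150 x 200 x 45 mm, origin at the centre of its underside; bystander
- hotplate: hotplate with white top, 200 x 190 x 99 mm, fixed, origin at the centre of its underside; bystander
There are look-alikes about, which are no part of the job. Of the things that look like the rack, the largest one is meant.

How it is judged:
On the way, in this order (a step that is already met when the one before it is completed fails the run):
1. the door is drawn open by its handle (contact force between the fingers and door_c1 above 0.5 N and value of joint door above 0.35 rad).
2. the door stands wide open (value of joint door above 1.35 rad), for 0.2 s.
3. the rack stands on the ledge in front of or partly in the chamber, let go of (z of rack in the frame of cabinet between 0.07 and 0.08 m and x of rack in the frame of cabinet between -0.085 and 0.06 m and y of rack in the frame of cabinet between -0.03 and 0.03 m and contact force between the fingers and rack below 0.2 N), for 0.1 s.
At the end, for the whole second after the job is handed in: The rack rests on the chamber floor, upright, lengthwise along the chamber and fully home: its outer end no more than 6 mm proud of the chamber front. The door is still open by at least 1.3 rad, and the rack is at rest (value of joint door above 1.3 rad and x of rack in the frame of cabinet above 0.074 m and y of rack in the frame of cabinet between -0.008 and 0.008 m and z of rack in the frame of cabinet between 0.071 and 0.079 m and angle between the x axis of rack and the x axis of cabinet, either way round below 0.07 rad and angle between rack's own z axis and vertical below 0.06 rad and linear speed of rack below 0.02 m/s); the robot touches nothing.
It fails at once if the rack is tipped more than about 30 degrees (angle between rack's own z axis and vertical above 0.5 rad).
It fails at once if the bottle is knocked (moved more than 40 mm) (distance of bottle from where it was at the start of the episode above 0.04 m).
It fails at once if the beaker is knocked (moved more than 40 mm) (distance of beaker from where it was at the start of the episode above 0.04 m).
It fails at once if the dish is knocked (moved more than 40 mm) (distance of dish from where it was at the start of the episode above 0.04 m).
It also fails if it takes over 64 s, if anything falls off the work surface, if the arm or the gripper's body presses on something with over 40 N, if the wrist force passes 120 N, or if a joint passes its speed limit or range.

ROBOT

A 6-joint arm with a two-finger parallel gripper is mounted at the origin on the work surface. World frame = base frame: x ahead of the robot, y to its left, z up, the work surface at z = 0. Lengths are in m, angles in rad, forces in N, time in s.
With the tool pointing down it reaches from about 0.4 to 0.925 m from the base axis. Payload 3.4 kg.
Tool frame: the origin (TCP) lies on the centre line of the jaws, within the pads' length; the fingertips stand 25 mm ahead of it and the grasp point (between the pads) lies 6 mm ahead of it (env.tips_ahead is the distance from the TCP to the fingertips, in m); z points along the fingers, y is the direction in which the jaws open and shut (so a half turn about z gives the same grasp; the last joint's range is limited). The gripper opens to 85 mm and grips with 20 to 120 N. Pads are 22 mm wide; open, the fingers measure 114 mm over their backs; the gripper's body (76 mm by 85 mm) begins 54 mm behind the grasp point. The pads swing forward as they close: fully open they stand 13 mm farther back than shut.
Start: joints at [-1.26, 0.307, 1.506, -0, 1.328, -0.073], TCP at [0.215, -0.533, 0.256] pointing down, gripper open.
Joint ranges: [-3.12, 3.12], [-1.05, 2.28], [0.14, 2.33], [-1.42, 4.57], [0.1, 2.73], [-2.68, 2.68]. Speed limits (rad/s): [2.57, 2.57, 3.14, 3.14, 3.14, 3.14].

INTERFACE

Orientations are given as [roll, pitch, yaw] about the fixed x, y, z axes, in that order (R = Rz(yaw) Ry(pitch) Rx(roll)).
In Python, from rig import env gives the robot as it stands. The module is installed in compiled form; this text tells all that it offers.
- The arm moves only by the tool drive_tool, never from a script. Its argument "steps" is a list of rows, each a list of 6 numbers: the shift along the world's x, y, z in cm, then the turn, a rotation vector about the world's x, y, z in rad. A call has 1 to 8 rows; each row shifts and turns the pose as measured when the row begins; what a row does not reach is not made up. A row lasts 1/12 s, in which the tool goes at most 41.7 mm and 7.16 degrees, less where a joint would pass 70% of its speed; a pose out of reach is approached as far as the arm can. A call with a gripper value outside its range is refused whole. "gripper" is the closure, from 0 (fully open) to 1 (shut), set as the call begins (left out, the last holds). The fingers move at their own pace and stop on an object; "newtons" is the grip in N (left out, the last holds). Time passes only in rows, so rows that do not move let the fingers close. It gives the time, the measured TCP pose, the force and the opening at its end, in the units of the state.
- env.get_obs(): the state, without advancing time (a new reading comes with each control period).
- env.get_image(name): name is "scene" or "top" or "wrist"; returns the picture (480x640x3 uint8, red, green, blue); there is no depth.
- env.camera_model(name): a dict with "intrinsics" (3x3 intrinsics, pixels), "world_from_camera" (4x4, takes a point from camera to world coordinates). Camera axes: x right, y down, z forward; pixel columns grow to the right and rows downward; lengths in m; the calibration is good to about 2 mm. A picture is of the moment at which its call begins: read the wrist's pose just before it. camera_model takes no time and is no camera call; for the wrist camera it gives the pose at the moment of the call.
- env.finish_job(): hands the job in, once; it reports no verdict.
Trained networks look in the newest picture that a camera, given by its name, has taken for a name from the list of things; names that differ only in an ending like _2 or _b are one class to them, and where a whole thing is asked for, a point or a joint stands for the part that bears it (a point fixed in the world has none). Each returns a list of dicts, best first, with "p" (0 to 1); they miss things now and then, are a little off and sometimes report something else, mostly with a low value. They report only what shows in the picture. A call takes as long as a camera call. They do not tell look-alikes from the thing itself.
- env.search_frame(query, camera): "box" ([centre column, centre row, width, height] in pixels, round what is visible of it).
The state is a dict: "time": time; "joint_positions": joint angles; "joint_vel": joint speeds; "joint_torque": joint torques, N m; "ee_pos": TCP position; "tool_rot": TCP orientation; "contact_force": force on the tool from outside, world axes, zero at the start; "ft_torque": the same for the moment, N m; "finger_gap": opening from 0.0 (shut) to 1.0 (fully open).
Only numpy, scipy, OpenCV 4.12 (cv2) and the standard library are available. Lean on these libraries where they do the work, as an engineer would, in place of code of your own. Each camera call takes 0.05 s, during which the arm holds its last target.

## Working session

There is one attempt and no reset: what is moved stays moved. The work goes in short steps, Python scripts to look and compute and a tool call to move; the robot and the scene stay as the last step left them, time stands still between calls to the robot, and variables do not carry over. Pictures are saved under pics/ and viewed, and the job is handed in when it is done.

Besides the shell and the picture viewer there is one more tool, called after "Emit:" in YAML: its name, and indented under it one key for each argument. drive_tool: Moves the arm, as the interface text tells. Its arguments: {"type":"object","properties":{"steps":{"type":"array","items":{"type":"array","items":{"type":"number"}}},"gripper":{"type":"number"},"newtons":{"type":"number"}},"required":["steps"]}

```bash
mkdir -p pics; cat > h.py <<'E'
import numpy as np, cv2
from rig import env
def snap(n,f):
    im=env.get_image(n); cv2.imwrite(f'pics/{f}.png',im[:,:,::-1]); return im
def ray(n,u,v):
    m=env.camera_model(n);K=np.array(m['intrinsics']);T=np.array(m['world_from_camera'])
    d=T[:3,:3]@np.linalg.solve(K,[u,v,1.]);return T[:3,3],d
def atz(n,u,v,z):
    o,d=ray(n,u,v);return o+d*(z-o[2])/d[2]
def proj(n,p):
    m=env.camera_model(n);K=np.array(m['intrinsics']);T=np.linalg.inv(np.array(m['world_from_camera']))
    q=K@(T[:3,:3]@np.array(p)+T[:3,3]);return q[:2]/q[2]
E
python3 - <<'E'
from h import *
np.set_printoptions(precision=4,suppress=True)
for c in ['scene','top','wrist']:
    snap(c,c+'0'); print(c,np.array(env.camera_model(c)['world_from_camera'])[:3,3])
for q in ['rack','cabinet','pull','door','bottle','beaker','dish','hotplate']:
    for c in ['top','scene']:
        print(q,c,[(np.round(d['box']).tolist(),round(d['p'],2)) for d in env.search_frame(q,c)[:3]])
print(env.get_obs())
E
```

```text
scene [0.9398 0.4317 1.1658]
top [ 0.3896 -0.035   1.5259]
wrist [ 0.2781 -0.5058  0.3729]
rack top [([505.0, 241.0, 26.0, 45.0], 0.9), ([462.0, 322.0, 47.0, 39.0], 0.86), ([438.0, 251.0, 57.0, 64.0], 0.74)]
rack scene [([278.0, 121.0, 22.0, 38.0], 0.89), ([243.0, 166.0, 46.0, 65.0], 0.82), ([194.0, 142.0, 46.0, 35.0], 0.63)]
cabinet top [([320.0, 177.0, 82.0, 114.0], 0.7)]
cabinet scene [([269.0, 291.0, 157.0, 146.0], 0.81)]
pull top [([306.0, 220.0, 57.0, 34.0], 0.88)]
pull scene [([308.0, 244.0, 44.0, 50.0], 0.61)]
door top [([305.0, 220.0, 55.0, 30.0], 0.78)]
door scene [([311.0, 244.0, 47.0, 52.0], 0.82)]
bottle top [([439.0, 159.0, 37.0, 38.0], 0.65)]
bottle scene [([167.0, 214.0, 40.0, 55.0], 0.9)]
beaker top [([503.0, 185.0, 38.0, 31.0], 0.77)]
beaker scene [([151.0, 165.0, 40.0, 43.0], 0.62)]
dish top [([139.0, 275.0, 82.0, 59.0], 0.89)]
dish scene [([508.0, 362.0, 122.0, 115.0], 0.92)]
hotplate top [([320.0, 178.0, 89.0, 114.0], 0.57), ([170.0, 178.0, 80.0, 82.0], 0.56)]
hotplate scene [([400.0, 414.0, 137.0, 132.0], 0.75), ([152.0, 165.0, 40.0, 43.0], 0.46)]
{'time': 0.95, 'joint_positions': array([-1.2605,  0.3068,  1.5064, -0.    ,  1.3284, -0.0735]), 'joint_vel': array([ 0.0013,  0.    , -0.0009,  0.0002,  0.0009, -0.0005]), 'joint_torque': array([  0.0009, -45.7476, -25.2338,  -0.0001,   0.0006,  -0.    ]), 'ee_pos': array([ 0.2153, -0.5332,  0.2563]), 'tool_rot': array([3.1416, 0.    , 0.3838]), 'contact_force': array([ 0.1293,  0.9084, -0.3166]), 'ft_torque': array([-0.0211,  0.0246, -0.0081]), 'finger_gap': 1.0035519048944344}
```

```bash
python3 - <<'E'
import cv2
a=cv2.imread('pics/top0.png')[110:380,230:570];cv2.imwrite('pics/topc.png',cv2.resize(a,None,fx=2.2,fy=2.2,interpolation=2))
a=cv2.imread('pics/scene0.png')[80:400,100:420];cv2.imwrite('pics/scenec.png',cv2.resize(a,(600,600),interpolation=2))
E
```

```text
(no output)
```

View pics/topc.png

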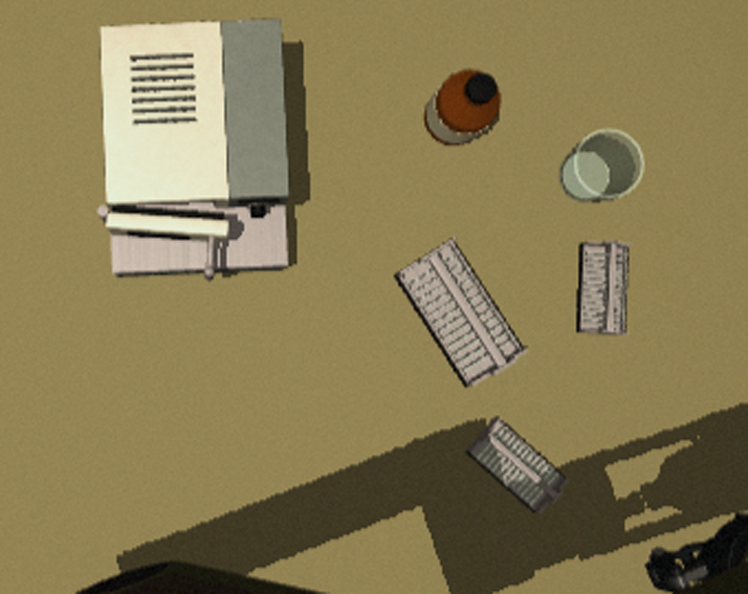

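View pics/scenec.png

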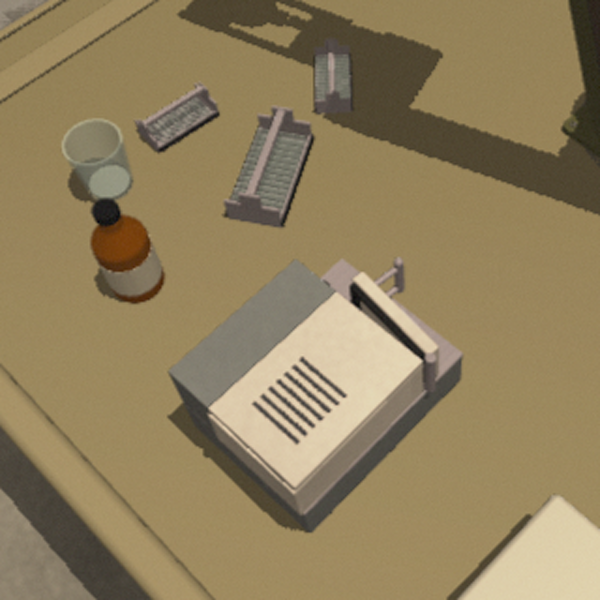

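View pics/top0.png

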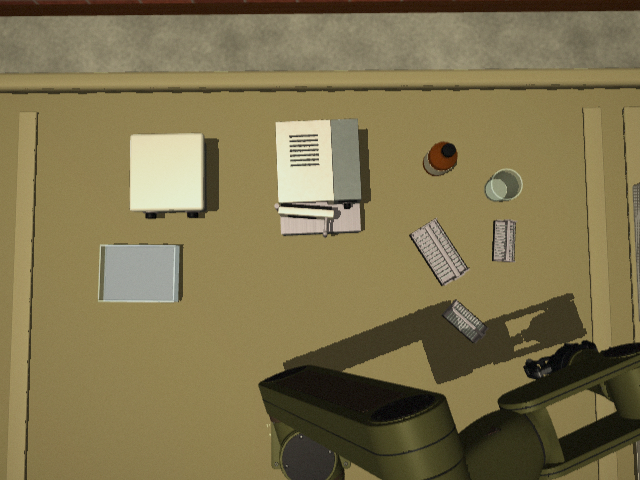

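View pics/wrist0.png

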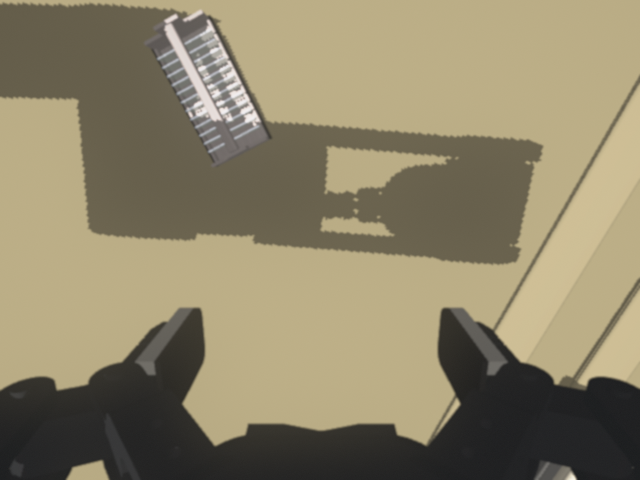

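```bash
python3 - <<'E'
import cv2
a=cv2.imread('pics/top0.png')
cv2.imwrite('pics/tc1.png',cv2.resize(a[112:242,265:375],None,fx=4.5,fy=4.5,interpolation=2))
from h import *
np.set_printoptions(precision=4,suppress=True)
f=lambda x,y,z:print((x,y),atz('top',230+x/2.2,110+y/2.2,z))
for p in [(100,27),(282,19),(105,203),(288,199)]: f(*p,.157)
for p in [(113,276),(288,269)]: f(*p,.075)
print('hinge');f(102,211,.157);print('pull');f(209,241,.157)
print('rack bar ends');f(437,250,.064);f(504,364,.064)
print('bottle');f(481,88,.17);print('beaker');f(612,165,.095)
o=env.get_obs()
E
```

```text
(100, 27) [0.7716 0.077  0.157 ]
(282, 19) [ 0.7792 -0.1259  0.157 ]
(105, 203) [0.5739 0.0715 0.157 ]
(288, 199) [ 0.577  -0.1303  0.157 ]
(113, 276) [0.4993 0.0686 0.075 ]
(288, 269) [ 0.5062 -0.135   0.075 ]
hinge
(102, 211) [0.565  0.0748 0.157 ]
pull
(209, 241) [ 0.531  -0.0429  0.157 ]
rack bar ends
(437, 250) [ 0.5283 -0.3107  0.064 ]
(504, 364) [ 0.3945 -0.3858  0.064 ]
bottle
(481, 88) [ 0.6967 -0.3427  0.17  ]
beaker
(612, 165) [ 0.6225 -0.5085  0.095 ]
```

View pics/tc1.png

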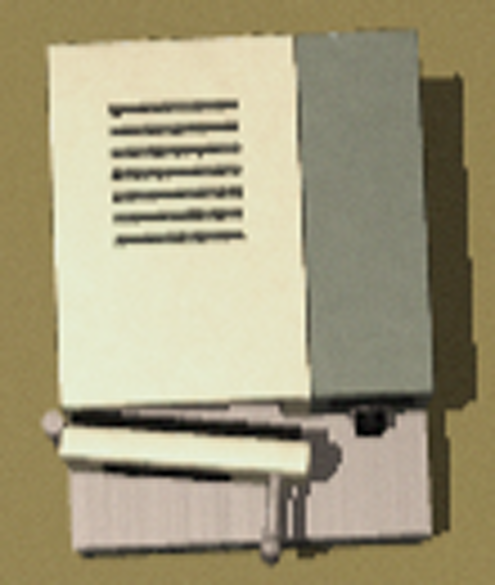

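```bash
python3 - <<'E'
from h import *
np.set_printoptions(precision=4,suppress=True)
f=lambda x,y,z:atz('top',265+x/4.5,112+y/4.5,z)
P=f(270,548,.157);print(P)
O=np.array([.573,.002]);a=.03
R=lambda a:np.array([[np.cos(a),-np.sin(a)],[np.sin(a),np.cos(a)]])
H=O+R(a)@[-.008,.072];print('H',H, f(55,424,.157))
d=P[:2]-H;print(np.hypot(*d))
sh=R(a)@[-.058,-.122]
ang=np.arctan2(d[1],d[0])-np.arctan2(sh[1],sh[0]);print('door',ang)
for t in [ang,.35,.8,1.2,1.6,1.8]:print(t,H+R(t if t<0 else t)@sh, H+R(-t)@sh)
E
```

```text
[ 0.4965 -0.0427  0.157 ]
H [0.5628 0.0737] [0.5642 0.0727 0.157 ]
0.13397014219103728
door -0.10426786494911688
-0.10426786494911688 [ 0.496  -0.0436] [ 0.5217 -0.0549]
0.35 [ 0.5542 -0.0611] [ 0.4694 -0.0238]
0.8 [ 0.6137 -0.0514] [0.4363 0.0265]
1.2 [ 0.6584 -0.0217] [0.4279 0.0795]
1.6 [0.6881 0.023 ] [0.4408 0.1316]
1.8 [0.6956 0.0489] [0.4547 0.1547]
```

Emit:
drive_tool:
  steps:
    - [1.25, 2.2, 0.3, 0, 0, 0.122]
    - [1.25, 2.2, 0.3, 0, 0, 0.122]
    - [1.25, 2.2, 0.3, 0, 0, 0.122]
    - [1.25, 2.2, 0.3, 0, 0, 0.122]
    - [1.25, 2.2, 0.3, 0, 0, 0.122]
    - [1.25, 2.2, 0.3, 0, 0, 0.122]
    - [1.25, 2.2, 0.3, 0, 0, 0.122]
    - [1.25, 2.2, 0.3, 0, 0, 0.122]

```text
time: 1.62
ee_pos: [0.3157, -0.3556, 0.2801]
tool_rot: [3.139, 0.002, 1.382]
contact_force: [0.9, -0.1, -0.5]
finger_gap: 1.001
```

Emit:
drive_tool:
  steps:
    - [1.25, 2.2, 0, 0, 0, 0.122]
    - [1.25, 2.2, 0, 0, 0, 0.122]
    - [1.25, 2.2, 0, 0, 0, 0.122]
    - [1.25, 2.2, 0, 0, 0, 0.122]
    - [1.25, 2.2, 0, 0, 0, 0.122]
    - [1.25, 2.2, 0, 0, 0, 0.122]
    - [1.25, 2.2, 0, 0, 0, 0.122]
    - [1.25, 2.2, 0, 0, 0, 0.122]

```text
time: 2.28
ee_pos: [0.4196, -0.1706, 0.2828]
tool_rot: [3.136, 0.007, 2.382]
contact_force: [0.0, 0.2, -0.1]
finger_gap: 1.001
```

Emit:
drive_tool:
  steps:
    - [1.3, 2.1, 0, 0, 0, 0.115]
    - [1.3, 2.1, 0, 0, 0, 0.115]
    - [1.3, 2.1, 0, 0, 0, 0.115]
    - [1.3, 2.1, 0, 0, 0, 0.115]
    - [1.3, 2.1, 0, 0, 0, 0.115]
    - [1.2, 2.1, 0, 0, 0, 0.115]
    - [0, 0, 0, 0, 0, 0]

```text
time: 2.87
ee_pos: [0.5017, -0.0338, 0.2842]
tool_rot: [3.134, 0.012, 3.117]
contact_force: [-0.6, -0.1, 0.1]
finger_gap: 1.006
```

```bash
python3 - <<'E'
from h import *
np.set_printoptions(precision=4,suppress=True)
snap('wrist','w1');snap('top','t1')
o=env.get_obs();print(o['ee_pos'],o['tool_rot'],o['joint_positions'])
print(env.search_frame('pull','wrist')[:3])
print(proj('wrist',o['ee_pos']),proj('wrist',[.4965,-.0427,.157]))
a=cv2.imread('pics/t1.png')
cv2.imwrite('pics/t1c.png',cv2.resize(a[112:302,255:505],None,fx=3,fy=3,interpolation=2))
E
```

```text
[ 0.4998 -0.0363  0.2839] [3.1365 0.01   3.11  ] [-0.1613  0.1768  1.6167  0.0065  1.3388 -1.702 ]
[{'box': [378.1, 270.6, 200.7, 128.5], 'p': 0.81}]
[319.3213 352.452 ] [308.78   240.7205]
```

View pics/w1.png

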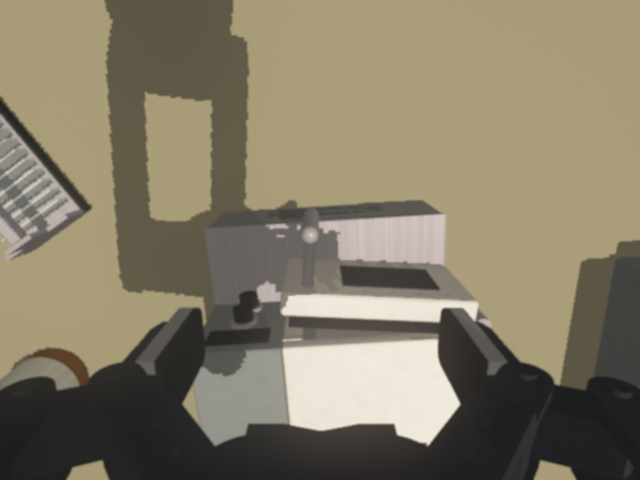

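View pics/t1c.png

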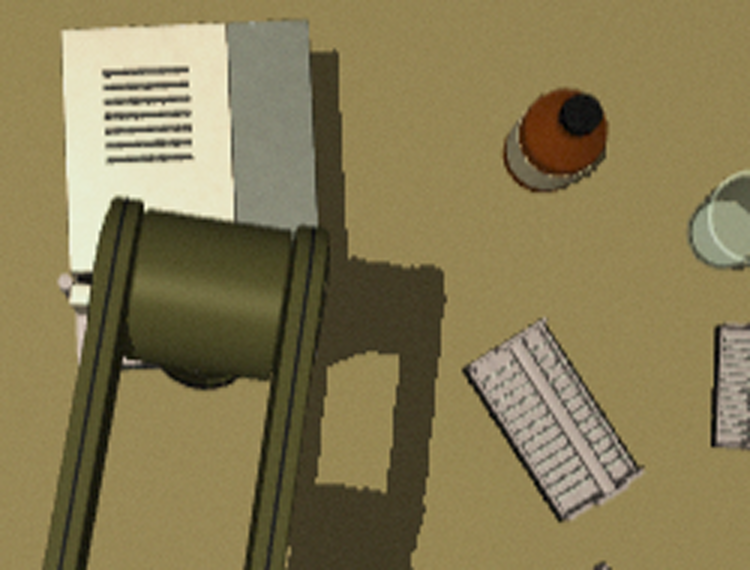

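```bash
python3 - <<'E'
from h import *
np.set_printoptions(precision=4,suppress=True)
print(atz('wrist',310,234,.157))
for p in [(207,228),(444,214)]:print(atz('wrist',*p,.075))
for p in [(195,349),(283,344),(440,334)]:print(atz('wrist',*p,.157))
E
```

```text
[ 0.4921 -0.0417  0.157 ]
[ 0.5053 -0.1314  0.075 ]
[0.5002 0.0693 0.075 ]
[ 0.572  -0.1252  0.157 ]
[ 0.5704 -0.0638  0.157 ]
[0.5666 0.0451 0.157 ]
```

Emit:
drive_tool:
  steps:
    - [-0.5, -0.6, -3, 0, 0, -0.04]
    - [0, 0, -3, 0, 0, 0]
    - [0, 0, -3, 0, 0, 0]
    - [0, 0, -3, 0, 0, 0]
    - [0, 0, -2, 0, 0, 0]
    - [0, 0, 0, 0, 0, 0]

```text
time: 3.52
ee_pos: [0.4925, -0.0502, 0.1435]
tool_rot: [3.141, 0.02, 3.051]
contact_force: [-0.2, 0.8, 0.7]
finger_gap: 1.001
```

```bash
python3 - <<'E'
from h import *
snap('wrist','w2');o=env.get_obs();print(o['ee_pos'],o['tool_rot'],o['contact_force'])
E
```

```text
[ 0.49322354 -0.05034392  0.14493536] [3.14128032 0.02132952 3.05139997] [-0.46788026  0.04327405  0.19079115]
```

View pics/w2.png

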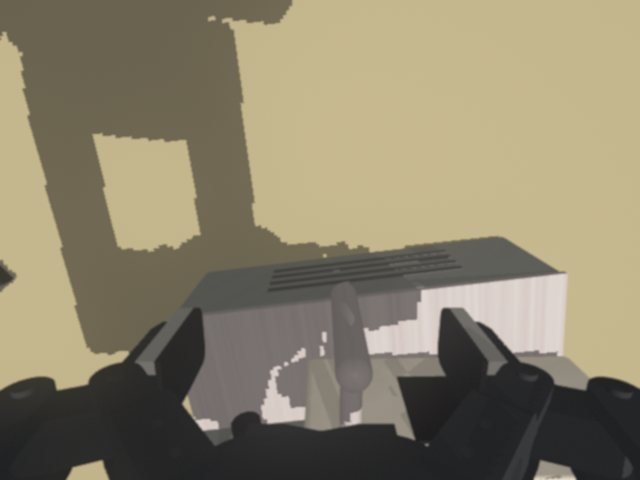

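```bash
python3 - <<'E'
from h import *
print(atz('wrist',355,372,.157),atz('wrist',344,288,.085),proj('wrist',[.4932,-.0503,.139]))
E
```

```text
[ 0.49393503 -0.03879223  0.157     ] [ 0.49721789 -0.03826199  0.085     ] [317.66038029 341.81502477]
```

Emit:
drive_tool:
  steps:
    - [0, 0.8, -0.4, 0, -0.0, 0]
    - [0, 0, 0, 0, 0, 0]

```text
time: 3.73
ee_pos: [0.4939, -0.0436, 0.1425]
tool_rot: [3.142, 0.023, 3.047]
contact_force: [0.4, 0.4, -0.9]
finger_gap: 1.001
```

Bar centre is at about (0.494, -0.040); nudge and close.

Emit:
drive_tool:
  steps:
    - [0.1, 0.4, -0.4, 0, 0, 0.02]
    - [0, 0, 0, 0, 0, 0]
    - [0, 0, 0, 0, 0, 0]
    - [0, 0, 0, 0, 0, 0]
    - [0, 0, 0, 0, 0, 0]
    - [0, 0, 0, 0, 0, 0]
    - [0, 0, 0, 0, 0, 0]
    - [0, 0, 0, 0, 0, 0]
  gripper: 1
  newtons: 30

```text
time: 4.4
ee_pos: [0.4988, -0.0401, 0.1439]
tool_rot: [-3.139, 0.035, 3.07]
contact_force: [0.1, 0.7, -1.7]
finger_gap: 0.131
```

```bash
cat > arc.py <<'E'
from h import *
H=np.array([.562,.0745]);o=env.get_obs()
d=o['ee_pos'][:2]-H;print('r',np.hypot(*d),'t',np.arctan2(-122,-58)+.028-np.arctan2(d[1],d[0]))
d=d/np.hypot(*d)*.135
c=o['ee_pos'][:2]
for k in range(1,17):
    t=-.1*k;p=H+np.array([[np.cos(t),-np.sin(t)],[np.sin(t),np.cos(t)]])@d
    print(k,np.round((p-c)*100,1),end=' ');c=p
E
python3 arc.py
```

```text
r 0.13086164511345633 t 0.08833246685067353
1 [-1.3  0.3] 2 [-1.1  0.8] 3 [-1.   0.9] 4 [-0.9  1. ] 5 [-0.8  1.1] 6 [-0.7  1.2] 7 [-0.5  1.2] 8 [-0.4  1.3] 9 [-0.3  1.3] 10 [-0.2  1.3] 11 [-0.   1.3] 12 [0.1 1.3] 13 [0.2 1.3] 14 [0.4 1.3] 15 [0.5 1.3] 16 [0.6 1.2]
```

Emit:
drive_tool:
  steps:
    - [-1.2, 0.5, 0, 0, 0, -0.1]
    - [-1.1, 0.8, 0, 0, 0, -0.1]
    - [-1.0, 0.9, 0, 0, 0, -0.1]
    - [-0.9, 1.0, 0, 0, 0, -0.1]

```text
time: 4.73
ee_pos: [0.46, -0.0072, 0.1438]
tool_rot: [3.14, 0.04, 2.651]
contact_force: [2.0, 3.3, -1.9]
finger_gap: 0.129
```

```bash
python3 arc.py
```

```text
r 0.13067116668300208 t 0.47922729504667716
1 [-1.1  0.8] 2 [-0.7  1.2] 3 [-0.6  1.2] 4 [-0.4  1.3] 5 [-0.3  1.3] 6 [-0.2  1.3] 7 [-0.   1.3] 8 [0.1 1.3] 9 [0.2 1.3] 10 [0.4 1.3] 11 [0.5 1.3] 12 [0.6 1.2] 13 [0.7 1.1] 14 [0.8 1.1] 15 [0.9 1. ] 16 [1.  0.9]
```

Works well; forces are small.

Emit:
drive_tool:
  steps:
    - [-0.8, 1.1, 0, 0, 0, -0.1]
    - [-0.7, 1.2, 0, 0, 0, -0.1]
    - [-0.6, 1.2, 0, 0, 0, -0.1]
    - [-0.4, 1.3, 0, 0, 0, -0.1]
    - [-0.3, 1.3, 0, 0, 0, -0.1]
    - [-0.2, 1.3, 0, 0, 0, -0.1]

```text
time: 5.23
ee_pos: [0.4306, 0.0714, 0.1439]
tool_rot: [3.132, 0.041, 2.02]
contact_force: [5.3, 0.4, -7.0]
finger_gap: 0.13
```

```bash
python3 arc.py
```

```text
r 0.13145936017345528 t 1.1312607783552782
1 [-0.3  1.3] 2 [0.2 1.3] 3 [0.3 1.3] 4 [0.4 1.3] 5 [0.6 1.2] 6 [0.7 1.2] 7 [0.8 1.1] 8 [0.9 1. ] 9 [1.  0.9] 10 [1.1 0.8] 11 [1.2 0.7] 12 [1.2 0.6] 13 [1.3 0.5] 14 [1.3 0.3] 15 [1.3 0.2] 16 [1.3 0.1]
```

Emit:
drive_tool:
  steps:
    - [0.1, 1.3, 0, 0, 0, -0.1]
    - [0.2, 1.3, 0, 0, 0, -0.1]
    - [0.3, 1.3, 0, 0, 0, -0.1]
    - [0.4, 1.3, 0, 0, 0, -0.1]
    - [0.6, 1.2, 0, 0, 0, -0.1]
    - [0.7, 1.1, 0, 0, 0, -0.1]
    - [0, 0, 0, 0, 0, 0]
    - [0, 0, 0, 0, 0, 0]

```text
time: 5.9
ee_pos: [0.4539, 0.1527, 0.1439]
tool_rot: [3.132, 0.041, 1.392]
contact_force: [-0.8, -2.2, 1.8]
finger_gap: 0.128
```

```bash
python3 arc.py
```

```text
r 0.13342385369992343 t -4.5015293759534885
1 [0.7 1.1] 2 [0.9 1. ] 3 [1.  0.9] 4 [1.1 0.8] 5 [1.2 0.6] 6 [1.2 0.5] 7 [1.3 0.4] 8 [1.3 0.3] 9 [1.3 0.1] 10 [ 1.3 -0. ] 11 [ 1.3 -0.1] 12 [ 1.3 -0.3] 13 [ 1.3 -0.4] 14 [ 1.2 -0.5] 15 [ 1.2 -0.7] 16 [ 1.1 -0.8]
```

Emit:
drive_tool:
  steps:
    - [0, 0, 0, 0, 0, 0]
    - [0, 0, 0, 0, 0, 0]
    - [0, 0, 0, 0, 0, 0]
    - [0, 0, 0, 0, 0, 0]
    - [0, 0, 2, 0, 0, 0]
    - [0, 0, 3, 0, 0, 0]
    - [0, 0, 3.5, 0, 0, 0]
    - [0, 0, 3.5, 0, 0, 0]
  gripper: 0.4

```text
time: 6.57
ee_pos: [0.4445, 0.1474, 0.2596]
tool_rot: [-3.13, 0.05, 1.398]
contact_force: [0.9, 0.3, 0.1]
finger_gap: 0.6
```

Emit:
drive_tool:
  steps:
    - [0, -3.8, 0.2, 0.047, -0.02, 0]
    - [0, -3.8, 0, 0, 0, -0.074]
    - [0, -3.8, 0, 0, 0, -0.074]
    - [0, -3.8, 0, 0, 0, -0.074]
    - [0, -3.8, 0, 0, 0, -0.074]
    - [0, -3.8, 0, 0, 0, -0.074]
    - [0, -3.8, 0, 0, 0, -0.074]
    - [0, -3.8, 0, 0, 0, -0.074]

```text
time: 7.23
ee_pos: [0.4458, -0.1574, 0.2741]
tool_rot: [3.115, -0.014, 0.884]
contact_force: [0.7, 0.4, -0.9]
finger_gap: 0.599
```

Emit:
drive_tool:
  steps:
    - [0, -3.8, 0, 0, 0, -0.074]
    - [0, -3.8, 0, 0, 0, -0.074]
    - [0, -3.8, 0, 0, 0, -0.074]
    - [0, -3.8, 0, 0, 0, -0.074]
    - [0, -2.5, 0, 0, 0, -0.074]
    - [0, 0, 0, 0, 0, 0]

```text
time: 7.73
ee_pos: [0.44, -0.352, 0.2744]
tool_rot: [3.109, -0.013, 0.484]
contact_force: [0.5, -0.2, 0.0]
finger_gap: 0.599
```

```bash
python3 - <<'E'
from h import *
np.set_printoptions(precision=4,suppress=True)
o=env.get_obs();snap('wrist','w3');snap('top','t3');print(o['ee_pos'],o['tool_rot'],o['joint_positions'])
a=cv2.imread('pics/t3.png')
cv2.imwrite('pics/t3c.png',cv2.resize(a[112:302,255:505],None,fx=3,fy=3,interpolation=2))
E
```

```text
[ 0.44   -0.352   0.2744] [ 3.1094 -0.0132  0.4844] [-0.7508  0.2606  1.5275  0.0019  1.3188  0.3353]
```

View pics/w3.png

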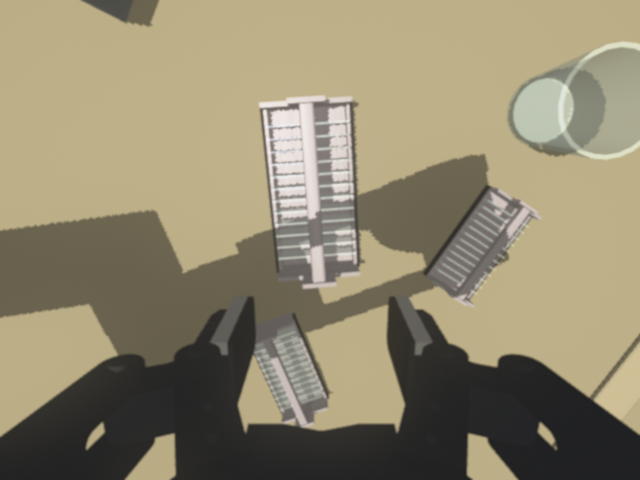

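View pics/t3c.png

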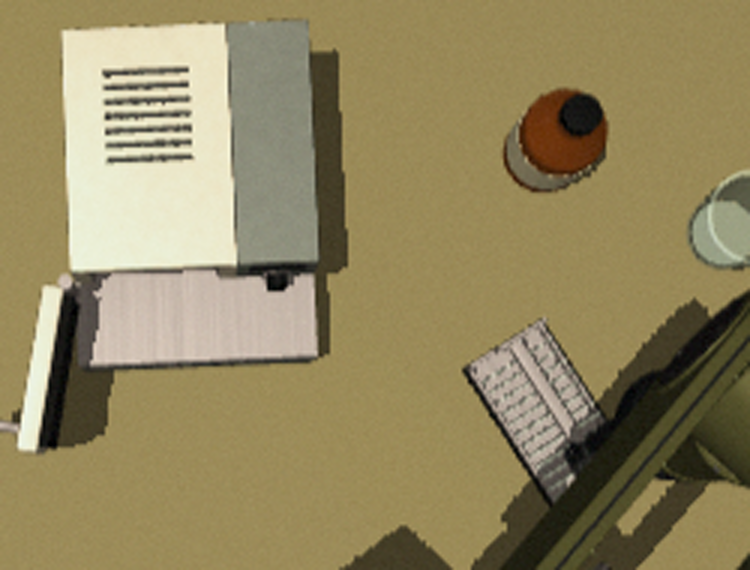

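```bash
python3 - <<'E'
from h import *
np.set_printoptions(precision=4,suppress=True)
a=atz('wrist',307,100,.064);b=atz('wrist',319,286,.064);d=a-b
print(a,b,(a+b)/2,np.hypot(*d[:2]),np.arctan2(d[1],d[0]))
for p in [(262,103),(354,100),(279,279),(358,274)]: print(atz('wrist',*p,.041))
print('small',[atz('wrist',*p,.03) for p in [(270,342),(305,422)]])
im=cv2.imread('pics/w3.png');cv2.imwrite('pics/w3c.png',cv2.resize(im[80:300,230:390],None,fx=2.7,fy=2.7,interpolation=2))
E
```

```text
[ 0.5216 -0.2961  0.064 ] [ 0.3886 -0.3772  0.064 ] [ 0.4551 -0.3367  0.064 ] 0.1558197355334095 0.5474370697004827
[ 0.5035 -0.2628  0.041 ]
[ 0.542  -0.3299  0.041 ]
[ 0.3699 -0.345   0.041 ]
[ 0.4086 -0.4089  0.041 ]
small [array([ 0.301 , -0.3681,  0.03  ]), array([ 0.2321, -0.4438,  0.03  ])]
```

View pics/w3c.png

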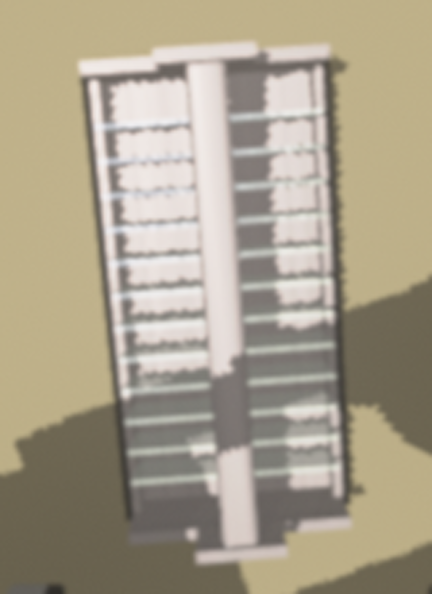

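Emit:
drive_tool:
  steps:
    - [1.5, 1.5, -1.0, 0.023, 0.027, 0.06]
    - [0, 0, -3.0, 0, 0, 0]
    - [0, 0, -3.0, 0, 0, 0]
    - [0, 0, -3.0, 0, 0, 0]
    - [0, 0, 0, 0, 0, 0]

```text
time: 8.25
ee_pos: [0.4545, -0.3252, 0.1747]
tool_rot: [-3.137, -0.006, 0.561]
contact_force: [-1.3, 1.3, -0.4]
finger_gap: 0.598
```

```bash
python3 - <<'E'
from h import *
np.set_printoptions(precision=4,suppress=True)
o=env.get_obs();snap('wrist','w4');print(o['ee_pos'],o['tool_rot'])
E
```

```text
[ 0.4545 -0.3252  0.1747] [-3.1374 -0.006   0.5612]
```

View pics/w4.png

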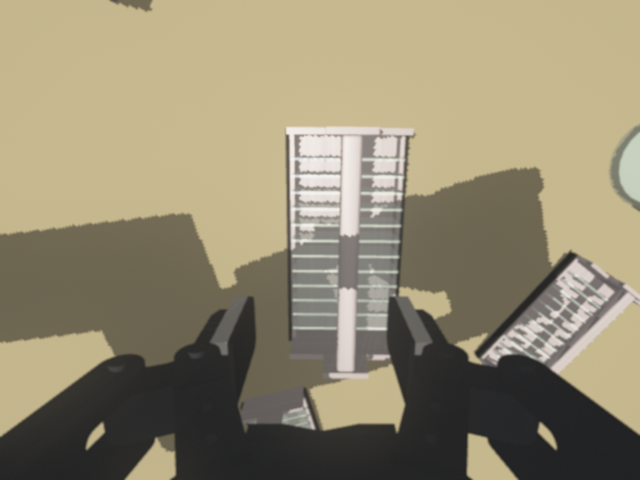

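```bash
python3 - <<'E'
from h import *
np.set_printoptions(precision=4,suppress=True)
a=atz('wrist',352,132,.064);b=atz('wrist',346,375,.064);d=a-b
print(a,b,(a+b)/2,np.hypot(*d[:2]),np.arctan2(d[1],d[0]))
q=[atz('wrist',*p,.041) for p in [(288,132),(412,132),(290,343),(390,345)]];print(*q,np.mean(q,0))
print(proj('wrist',[.4545,-.3252,.1747]))
E
```

```text
[ 0.5234 -0.3019  0.064 ] [ 0.3906 -0.3843  0.064 ] [ 0.457  -0.3431  0.064 ] 0.15625930102924238 0.5554306459105314
[ 0.5034 -0.2696  0.041 ] [ 0.5442 -0.3347  0.041 ] [ 0.379  -0.3455  0.041 ] [ 0.4159 -0.4071  0.041 ] [ 0.4606 -0.3392  0.041 ]
[322.3308 344.6259]
```

Emit:
drive_tool:
  steps:
    - [0.3, -1.8, -1.5, -0.004, 0.006, -0.005]
    - [0, 0, -2.5, 0, 0, 0]
    - [0, 0, -2.5, 0, 0, 0]
    - [0, 0, -2, 0, 0, 0]
    - [0, 0, -1, 0, 0, 0]
    - [0, 0, 0, 0, 0, 0]

```text
time: 8.8
ee_pos: [0.4655, -0.3435, 0.0929]
tool_rot: [3.125, -0.007, 0.566]
contact_force: [-0.8, 0.4, -0.2]
finger_gap: 0.599
```

```bash
python3 - <<'E'
from h import *
np.set_printoptions(precision=4,suppress=True)
o=env.get_obs();snap('wrist','w5');print(o['ee_pos'],o['tool_rot'])
E
```

```text
[ 0.4655 -0.3435  0.0929] [ 3.1251 -0.0067  0.5659]
```

View pics/w5.png

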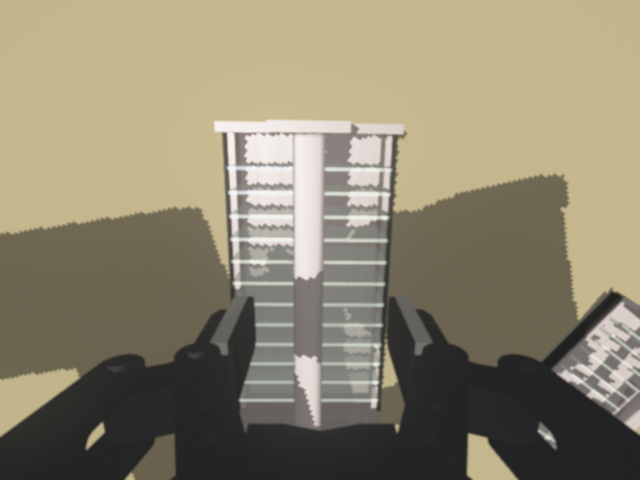

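```bash
python3 - <<'E'
from h import *
np.set_printoptions(precision=4,suppress=True)
a=atz('wrist',310,126,.064);c=atz('wrist',308,345,.064)
t=.553;u=np.array([np.cos(t),np.sin(t)])
print(a,c,'centre',a[:2]-.08*u, np.arctan2(*(a-c)[1::-1]))
print([atz('wrist',x,126,.064) for x in (267,351)], [atz('wrist',x,128,.041) for x in (216,404)])
E
```

```text
[ 0.5235 -0.3012  0.064 ] [ 0.4488 -0.3469  0.064 ] centre [ 0.4555 -0.3432] 0.5479748250843468
[array([ 0.5153, -0.2882,  0.064 ]), array([ 0.5314, -0.3137,  0.064 ])] [array([ 0.5024, -0.2684,  0.041 ]), array([ 0.5442, -0.3342,  0.041 ])]
```

Emit:
drive_tool:
  steps:
    - [-0.9, 0, -1.3, 0.01, 0.015, -0.018]
    - [0, 0, -1.3, 0, 0, 0]
    - [0, 0, 0, 0, 0, 0]

```text
time: 9.1
ee_pos: [0.459, -0.3456, 0.072]
tool_rot: [3.133, -0.002, 0.547]
contact_force: [-0.1, -0.2, 0.3]
finger_gap: 0.604
```

Emit:
drive_tool:
  steps:
    - [-0.3, 0.2, -0.6, 0.007, 0.003, 0]
    - [0, 0, 0, 0, 0, 0]
    - [0, 0, 0, 0, 0, 0]
    - [0, 0, 0, 0, 0, 0]
    - [0, 0, 0, 0, 0, 0]
    - [0, 0, 0, 0, 0, 0]
  gripper: 1
  newtons: 60

```text
time: 9.6
ee_pos: [0.4553, -0.344, 0.0678]
tool_rot: [3.14, -0.003, 0.546]
contact_force: [0.4, 0.6, -2.8]
finger_gap: 0.124
```

Emit:
drive_tool:
  steps:
    - [0, 0, 1, 0, 0, 0]
    - [0, 0, 2, 0, 0, 0]
    - [0, 0, 3, 0, 0, 0]
    - [0, 0, 3, 0, 0, 0]
    - [0, 0, 3, 0, 0, 0]
    - [0, 0, 0, 0, 0, 0]

```text
time: 10.1
ee_pos: [0.4512, -0.3404, 0.1906]
tool_rot: [-3.131, 0.001, 0.546]
contact_force: [1.1, -1.1, -3.5]
finger_gap: 0.127
```

```bash
python3 - <<'E'
from h import *
np.set_printoptions(precision=4,suppress=True)
o=env.get_obs();snap('wrist','w6');snap('top','t6');snap('scene','s6');print(o['ee_pos'],o['tool_rot'],o['ft_torque'],o['contact_force'])
E
```

```text
[ 0.4512 -0.3404  0.1906] [-3.1307  0.0013  0.5458] [-0.0994 -0.1244 -0.0009] [ 1.0908 -1.1485 -3.4937]
```

View pics/w6.png

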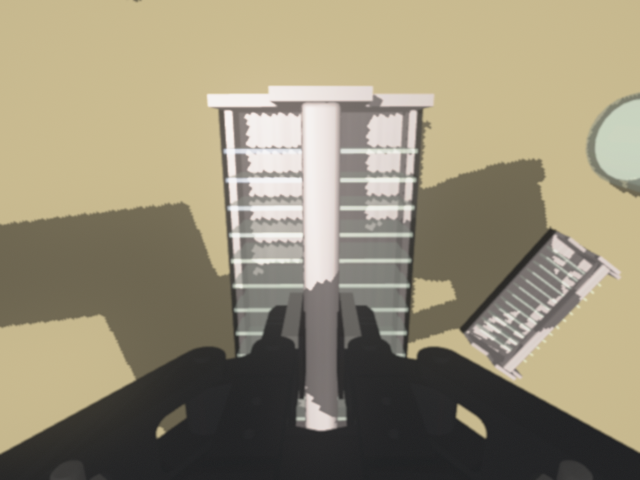

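View pics/s6.png

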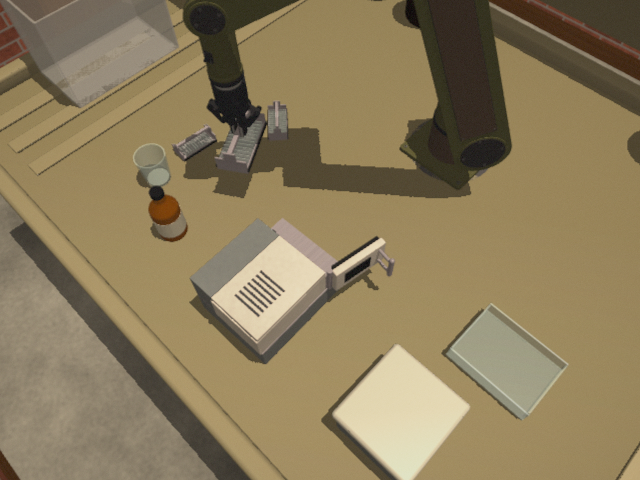

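```bash
python3 - <<'E'
from h import *
np.set_printoptions(precision=4,suppress=True)
a=atz('wrist',321,88,.187)
o=env.get_obs();d=a[:2]-o['ee_pos'][:2];print('ahead',np.hypot(*d),np.arctan2(d[1],d[0]))
a=cv2.imread('pics/t6.png');cv2.imwrite('pics/t6c.png',cv2.resize(a[105:265,240:375],None,fx=5,fy=3.7,interpolation=2)) if 0 else cv2.imwrite('pics/t6c.png',cv2.resize(a[110:250,240:375],None,fx=4.2,fy=4.2,interpolation=2))
E
```

```text
ahead 0.08052423487626591 0.5656583161378115
```

View pics/t6c.png

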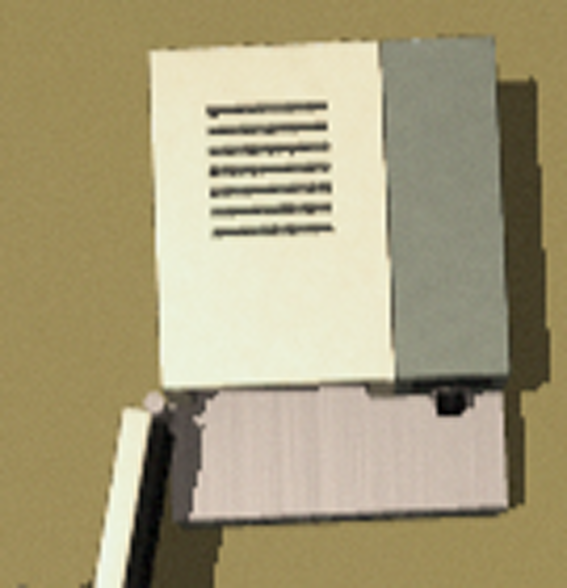

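```bash
python3 - <<'E'
from h import *
from scipy.optimize import least_squares
np.set_printoptions(precision=4,suppress=True)
P=[((162,387),.157,0,.07),((508,375),.157,0,-.135),((394,380),.157,0,-.068),((180,521),.075,-.07,.07),((508,511),.075,-.07,-.135)]
W=np.array([atz('top',240+(x+.5)/4.2-.5,110+(y+.5)/4.2-.5,z)[:2] for (x,y),z,_,_ in P]);C=np.array([p[2:] for p in P])
B=[((150,50),(162,387)),((380,41),(394,380)),((494,37),(508,375))]
for p,q in B:
    a,b=[atz('top',240+x/4.2,110+y/4.2,.157)[:2] for x,y in (p,q)];d=a-b;print('yaw',np.arctan2(d[1],d[0]),np.hypot(*d))
R=lambda a:np.array([[np.cos(a),-np.sin(a)],[np.sin(a),np.cos(a)]])
f=lambda s:(C@R(s[2]).T+s[:2]-W).ravel()
s=least_squares(f,[.57,0,.03]);print(s.x,s.fun.reshape(-1,2)*1000)
E
```

```text
yaw 0.034962810129378144 0.19843729191309786
yaw 0.033023300206655906 0.19961550450277266
yaw 0.029419327402159766 0.19901454463192286
[0.5761 0.0022 0.0322] [[-1.2955  1.8397]
 [-0.3623 -3.2117]
 [-0.0439 -2.0832]
 [-0.0247  4.2258]
 [ 1.7263 -0.7706]]
```

Emit:
drive_tool:
  steps:
    - [0, 2, 0.3, -0.009, -0.006, -0.03]
    - [0, 3, 0.2, 0, 0, -0.05]
    - [0, 3, 0, 0, 0, -0.05]
    - [0, 3, 0, 0, 0, -0.05]
    - [0, 3, 0, 0, 0, -0.05]
    - [0, 3, 0, 0, 0, -0.05]
    - [0, 3, 0, 0, 0, -0.05]
    - [0, 3, 0, 0, 0, -0.05]

```text
time: 10.92
ee_pos: [0.4368, -0.1008, 0.1725]
tool_rot: [-3.113, 0.027, 0.138]
contact_force: [-0.1, 0.7, -4.5]
finger_gap: 0.124
```

Emit:
drive_tool:
  steps:
    - [0, 3, 0, 0, 0, -0.05]
    - [0, 3, 0, 0, 0, -0.05]
    - [0, 3, 0, 0, 0, -0.03]
    - [0, 0.7, 0, 0, 0, 0]
    - [0, 0, 0, 0, 0, 0]
    - [0, 0, 0, 0, 0, 0]

```text
time: 11.42
ee_pos: [0.4242, 0.0077, 0.1613]
tool_rot: [-3.106, 0.055, 0.006]
contact_force: [-0.1, -0.4, -4.3]
finger_gap: 0.126
```

```bash
python3 - <<'E'
from h import *
np.set_printoptions(precision=4,suppress=True)
o=env.get_obs();snap('wrist','w7');snap('top','t7');print(o['ee_pos'],o['tool_rot'])
E
```

```text
[0.4242 0.0077 0.1613] [-3.106   0.0548  0.0063]
```

View pics/w7.png

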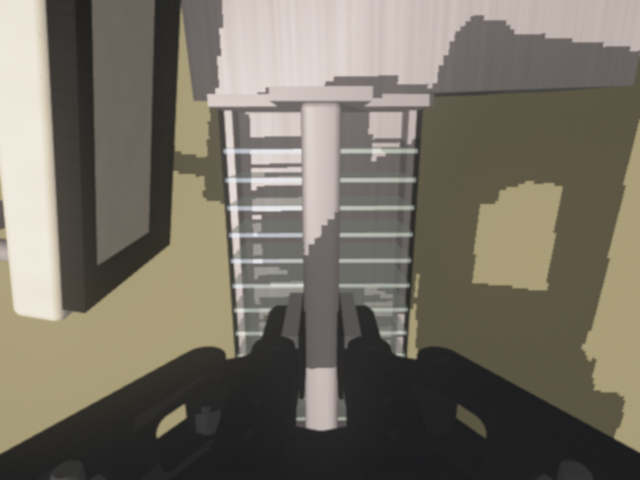

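Emit:
drive_tool:
  steps:
    - [0.5, -0.3, 1.8, -0.036, -0.055, 0.026]
    - [0, 0, 0.5, 0, 0, 0]
    - [0, 0, 0, 0, 0, 0]

```text
time: 11.77
ee_pos: [0.4296, 0.0004, 0.1837]
tool_rot: [3.138, 0.002, 0.026]
contact_force: [-1.0, 0.2, -4.7]
finger_gap: 0.13
```

```bash
python3 - <<'E'
from h import *
np.set_printoptions(precision=4,suppress=True)
o=env.get_obs();snap('wrist','w8');print(o['ee_pos'],o['tool_rot'])
E
```

```text
[0.4296 0.0004 0.1837] [3.1384 0.0023 0.0261]
```

View pics/w8.png

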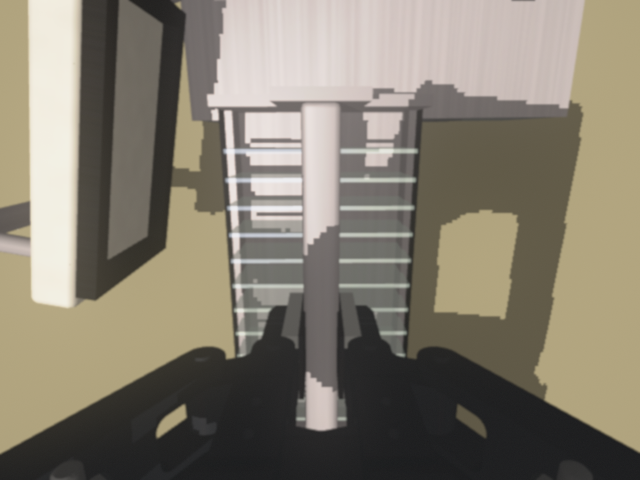

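```bash
python3 - <<'E'
from h import *
np.set_printoptions(precision=4,suppress=True)
L=atz('wrist',192,121,.075);R_=atz('wrist',568,114,.075);L2=atz('wrist',182,0,.075);R2=atz('wrist',583,0,.075)
print(L,R_,np.hypot(*(L-R_)[:2]),np.arctan2(-(L-R_)[0],(L-R_)[1]))
for p,q in((L,L2),(R_,R2)):d=q-p;print(d,np.arctan2(d[1],d[0]))
a=.032;x=np.array([np.cos(a),np.sin(a)]);y=np.array([-x[1],x[0]])
print(L[:2]+.07*x-.07*y,R_[:2]+.07*x+.135*y)
rk=atz('wrist',322,89,.1837-.068+.064);print('rack end',rk,rk[:2]-env.get_obs()['ee_pos'][:2])
E
```

```text
[0.5019 0.0736 0.075 ] [ 0.5107 -0.1311  0.075 ] 0.2049609414980027 0.04269780276893789
[0.0583 0.0013 0.    ] 0.02165952497082865
[0.0548 0.0032 0.    ] 0.05866864320867431
[0.5741 0.0059] [0.5763 0.006 ]
rack end [0.5098 0.0034 0.1797] [0.0801 0.0031]
```

Emit:
drive_tool:
  steps:
    - [1.5, 0, 0.1, 0.003, -0.002, 0.008]
    - [2, 0.1, 0.1, 0, 0, 0]
    - [1.6, 0.1, 0, 0, 0, 0]
    - [0, 0, 0, 0, 0, 0]

```text
time: 12.15
ee_pos: [0.4803, -0.0003, 0.1838]
tool_rot: [-3.139, 0.006, 0.027]
contact_force: [1.5, -0.5, -3.6]
finger_gap: 0.129
```

Emit:
drive_tool:
  steps:
    - [0.2, 0.2, -1.2, -0.003, -0.006, 0.008]
    - [0, 0.0, -1.2, 0, 0, 0]
    - [0, 0, -0.9, 0, 0, 0]
    - [0, 0, 0, 0, 0, 0]

```text
time: 12.48
ee_pos: [0.4823, -0.0006, 0.1479]
tool_rot: [-3.141, 0.004, 0.031]
contact_force: [-0.4, 0.1, -4.0]
finger_gap: 0.124
```

```bash
python3 - <<'E'
from h import *
np.set_printoptions(precision=4,suppress=True)
o=env.get_obs();snap('wrist','w9');snap('scene','s9');print(o['ee_pos'],o['tool_rot'],o['contact_force'],o['ft_torque'])
a=cv2.imread('pics/s9.png');cv2.imwrite('pics/s9c.png',cv2.resize(a[170:370,180:420],None,fx=3,fy=3,interpolation=2))
E
```

```text
[ 0.4823 -0.0006  0.1479] [-3.1407  0.0045  0.0309] [-0.3528  0.0957 -3.9509] [ 0.0261  0.0226 -0.031 ]
```

View pics/w9.png

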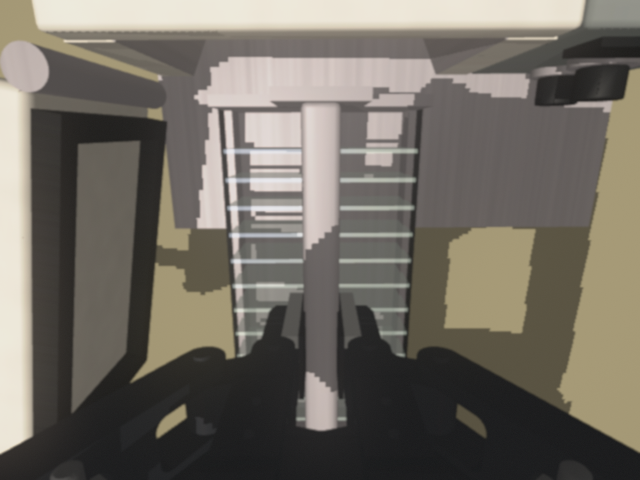

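View pics/s9c.png

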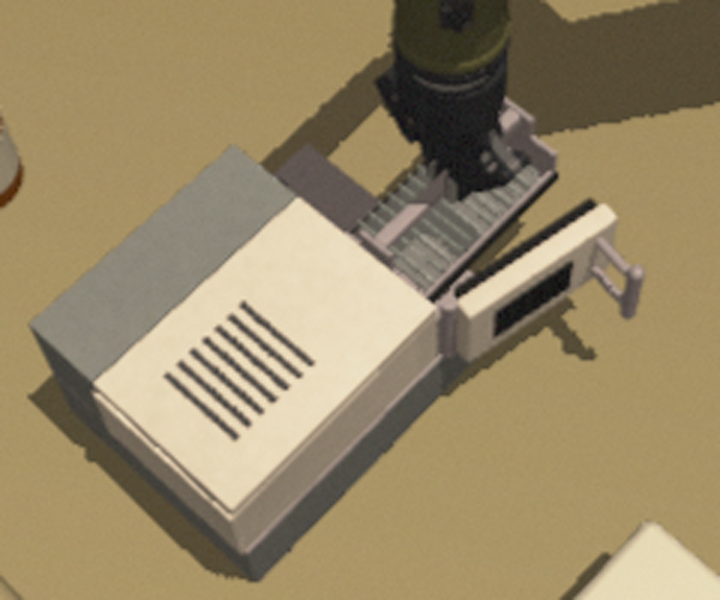

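```bash
python3 - <<'E'
from h import *
np.set_printoptions(precision=4,suppress=True)
A=lambda u,v,z=.075:atz('wrist',u,v,z)[:2]
L=A(175,228);R=A(592,228);print(L,R,np.hypot(*(L-R)))
d=L-R;yw=np.arctan2(-d[0],d[1]);print('yaw',yw)
for a in(yw,.035):
    x=np.array([np.cos(a),np.sin(a)]);y=np.array([-x[1],x[0]])
    print(L+.07*x-.07*y,R+.07*x+.135*y)
l=A(195,73);r=A(442,72);print(l,r,(l+r)/2,np.hypot(*(l-r)))
zz=.1479-.068
e1=A(210,100,zz+.041);e2=A(430,100,zz+.041);print('rack end',e1,e2,(e1+e2)/2,np.hypot(*(e1-e2)),np.arctan2(-(e1-e2)[0],(e1-e2)[1]))
print(A(322,88,zz+.064))
E
python3 - <<'E'
import cv2
im=cv2.imread('pics/w9.png');cv2.imwrite('pics/w9c.png',cv2.resize(im[0:240,150:470],None,fx=2.5,fy=2.5,interpolation=2))
E
```

```text
[0.5029 0.0744] [ 0.5092 -0.1334] 0.2078668236446892
yaw 0.03055298294484839
[0.575  0.0065] [0.5751 0.0037]
[0.5753 0.0069] [0.5745 0.004 ]
[0.5749 0.0603] [ 0.5786 -0.0505] [0.5767 0.0049] 0.11083552065127028
rack end [0.5607 0.0417] [ 0.563  -0.0346] [0.5618 0.0036] 0.07639180671176088 0.030062462524400466
[0.5634 0.0029]
```

View pics/w9c.png

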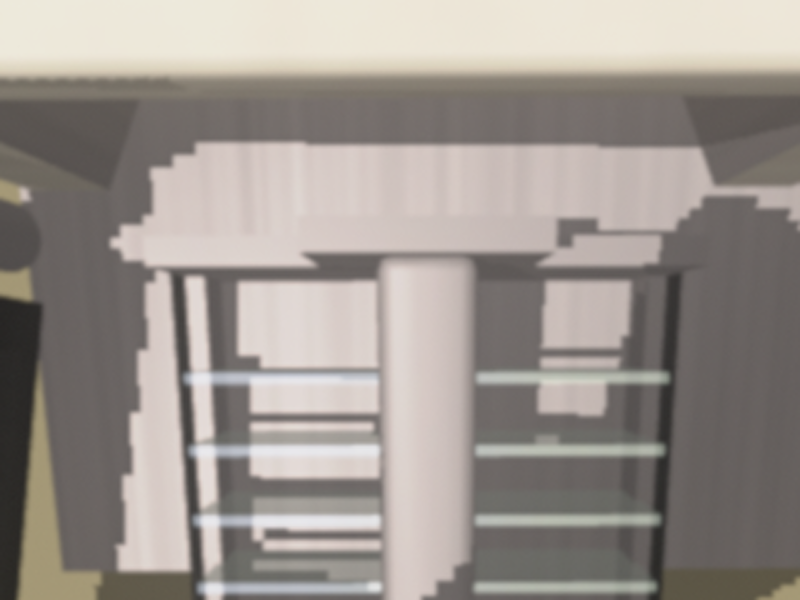

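Emit:
drive_tool:
  steps:
    - [0, 0.3, -0.25, 0, -0.004, 0.002]
    - [0, 0, 0, 0, 0, 0]

```text
time: 12.75
ee_pos: [0.483, 0.0022, 0.1471]
tool_rot: [-3.141, -0.002, 0.032]
contact_force: [-0.7, -0.5, -4.8]
finger_gap: 0.125
```

Emit:
drive_tool:
  steps:
    - [0, 0, -0.25, 0, 0, 0]
    - [0, 0, 0, 0, 0, 0]

```text
time: 12.92
ee_pos: [0.4833, 0.0024, 0.1453]
tool_rot: [-3.141, -0.004, 0.032]
contact_force: [0.3, -0.3, -4.8]
finger_gap: 0.125
```

Emit:
drive_tool:
  steps:
    - [1, 0.03, 0, 0, 0, 0]
    - [1, 0.03, 0, 0, 0, 0]
    - [1, 0.03, 0, 0, 0, 0]

```text
time: 13.17
ee_pos: [0.513, 0.0037, 0.1459]
tool_rot: [-3.141, -0.003, 0.033]
contact_force: [0.1, 0.1, -5.0]
finger_gap: 0.124
```

Emit:
drive_tool:
  steps:
    - [1, 0.03, 0, 0, 0, 0]
    - [1, 0.03, 0, 0, 0, 0]
    - [0.5, 0.02, -0.1, 0, 0, 0]
    - [0, 0, 0, 0, 0, 0]
    - [0, 0, -0.2, 0, 0, 0]
    - [0, 0, 0, 0, 0, 0]

```text
time: 13.67
ee_pos: [0.5483, 0.0045, 0.143]
tool_rot: [-3.142, -0.01, 0.033]
contact_force: [-0.9, 0.4, -4.6]
finger_gap: 0.123
```

```bash
python3 - <<'E'
from h import *
np.set_printoptions(precision=4,suppress=True)
o=env.get_obs();snap('wrist','w10');print(o['ee_pos'],o['tool_rot'],o['contact_force'],o['ft_torque'])
E
```

```text
[0.5483 0.0045 0.143 ] [-3.1416 -0.0097  0.0333] [-0.9116  0.4011 -4.5839] [-0.0315 -0.0025 -0.0299]
```

View pics/w10.png

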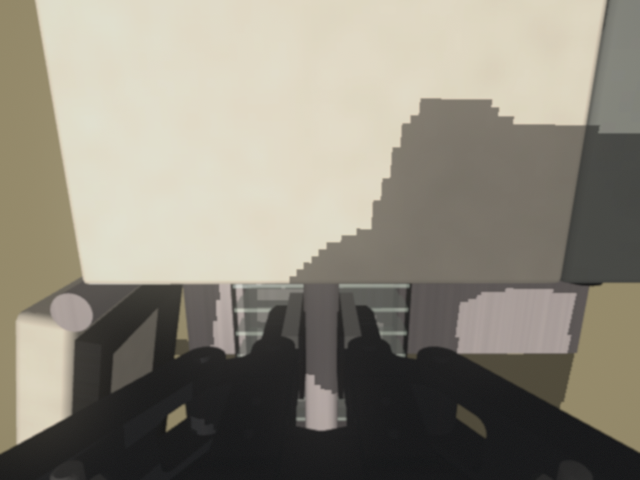

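Emit:
drive_tool:
  steps:
    - [0, 0.05, -0.15, 0, 0.008, 0]
    - [0, 0, 0, 0, 0, 0]

```text
time: 13.88
ee_pos: [0.5477, 0.0046, 0.1431]
tool_rot: [3.141, -0.002, 0.034]
contact_force: [-0.3, -0.5, -4.4]
finger_gap: 0.123
```

Emit:
drive_tool:
  steps:
    - [0, 0, -0.15, 0, 0, 0]
    - [0, 0, 0, 0, 0, 0]

```text
time: 14.05
ee_pos: [0.5473, 0.0047, 0.143]
tool_rot: [3.141, -0.003, 0.033]
contact_force: [0.0, 0.7, -4.5]
finger_gap: 0.127
```

Emit:
drive_tool:
  steps:
    - [0, 0, -0.3, 0, 0, 0]
    - [0, 0, -0.1, 0, 0, 0]
    - [0, 0, 0, 0, 0, 0]

```text
time: 14.3
ee_pos: [0.547, 0.0048, 0.143]
tool_rot: [3.141, -0.006, 0.033]
contact_force: [0.3, -0.2, -4.5]
finger_gap: 0.121
```

Emit:
drive_tool:
  steps:
    - [0, 0, 0, 0, 0, 0]
    - [0, 0, 0, 0, 0, 0]
    - [0, 0, 0, 0, 0, 0]
    - [0, 0, 0, 0, 0, 0]
  gripper: 0.5

```text
time: 14.63
ee_pos: [0.5475, 0.0048, 0.1432]
tool_rot: [3.141, -0.008, 0.033]
contact_force: [1.0, 0.3, -0.3]
finger_gap: 0.501
```

```bash
python3 - <<'E'
from h import *
np.set_printoptions(precision=4,suppress=True)
o=env.get_obs();snap('wrist','w11');snap('scene','s11');print(o['ee_pos'],o['tool_rot'],o['contact_force'],o['ft_torque'])
a=cv2.imread('pics/s11.png');cv2.imwrite('pics/s11c.png',cv2.resize(a[170:370,180:420],None,fx=3,fy=3,interpolation=2))
E
```

```text
[0.5475 0.0048 0.1432] [ 3.1408 -0.0076  0.0331] [ 1.0254  0.2781 -0.325 ] [ 0.0121 -0.0047  0.0296]
```

View pics/w11.png

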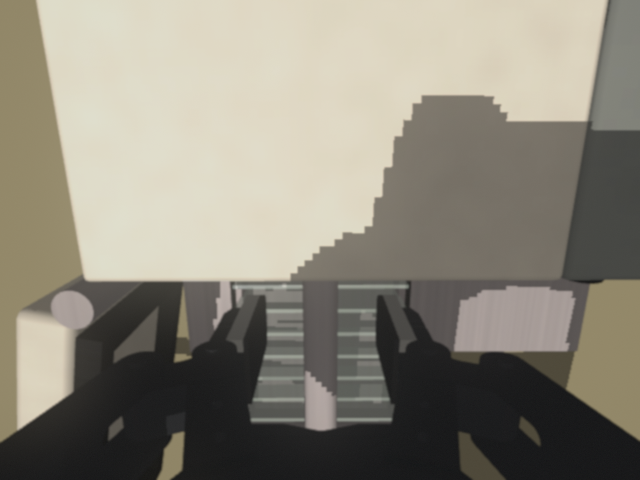

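View pics/s11c.png

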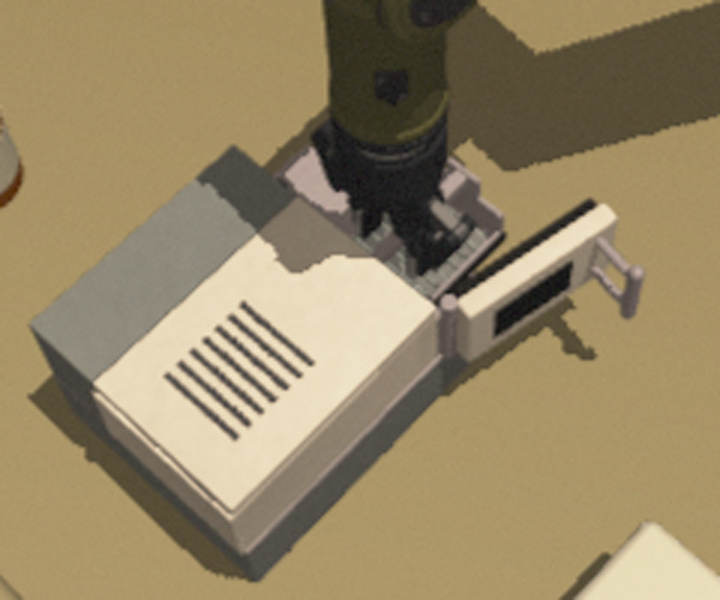

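Emit:
drive_tool:
  steps:
    - [0, 0, 2, 0, 0, 0]
    - [0, 0, 3, 0, 0, 0]
    - [0, 0, 3, 0, 0, 0]
    - [-2.5, -0.05, 0.5, 0, 0, 0]
    - [-3, -0.1, 0, 0, 0, 0]
    - [-3, -0.1, 0, 0, 0, 0]
    - [-2.5, -0.1, 0, 0, 0, 0]
    - [0, 0, 0, 0, 0, 0]

```text
time: 15.4
ee_pos: [0.4353, 0.0012, 0.2304]
tool_rot: [3.141, -0.007, 0.034]
contact_force: [-0.8, -0.2, -0.7]
finger_gap: 0.496
```

Emit:
drive_tool:
  steps:
    - [0, 0, 0, 0, 0, 0]
    - [0, 0, 0, 0, 0, 0]
    - [0, 0, 0, 0, 0, 0]
  gripper: 1

```text
time: 15.65
ee_pos: [0.4355, 0.0011, 0.2313]
tool_rot: [3.14, -0.01, 0.033]
contact_force: [0.1, -0.0, -0.2]
finger_gap: 0.083
```

```bash
python3 - <<'E'
from h import *
np.set_printoptions(precision=4,suppress=True)
o=env.get_obs();snap('wrist','w12');print(o['ee_pos'],o['tool_rot'],o['joint_positions'],o['finger_gap'])
E
```

```text
[0.4355 0.0011 0.2313] [ 3.1405 -0.0102  0.0332] [-0.0947  0.1294  1.8211  0.0002  1.1808  1.4429] 0.08278551253932132
```

View pics/w12.png

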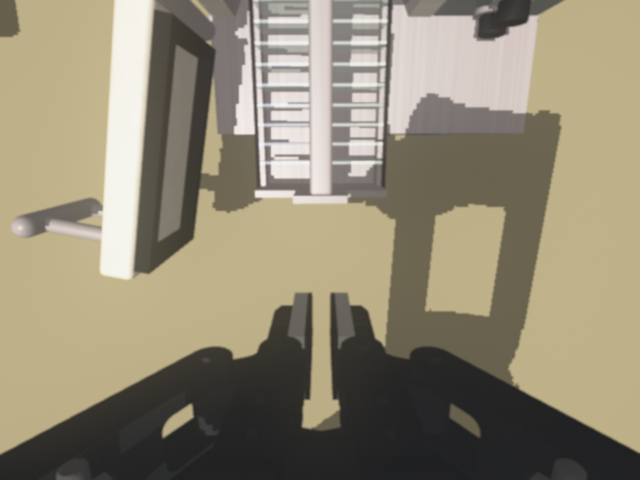

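```bash
python3 - <<'E'
from h import *
np.set_printoptions(precision=4,suppress=True)
A=lambda u,v,z=.075:atz('wrist',u,v,z)[:2]
print('upright end',A(293,201,.139),A(347,199,.139),'bar',A(322,192,.139),A(319,0,.139))
print('plate',A(256,192,.116),A(386,192,.116))
print('ledge',A(216,133),A(524,133),'mouth roof?')
im=cv2.imread('pics/w12.png');cv2.imwrite('pics/w12c.png',cv2.resize(im[0:240,170:490],None,fx=2.5,fy=2.5,interpolation=2))
E
```

```text
upright end [0.469  0.0185] [ 0.471  -0.0104] bar [0.4743 0.0032] [0.565  0.0076]
plate [0.47  0.042] [ 0.4724 -0.0349]
ledge [0.5029 0.0749] [ 0.5095 -0.1311] mouth roof?
```

View pics/w12c.png

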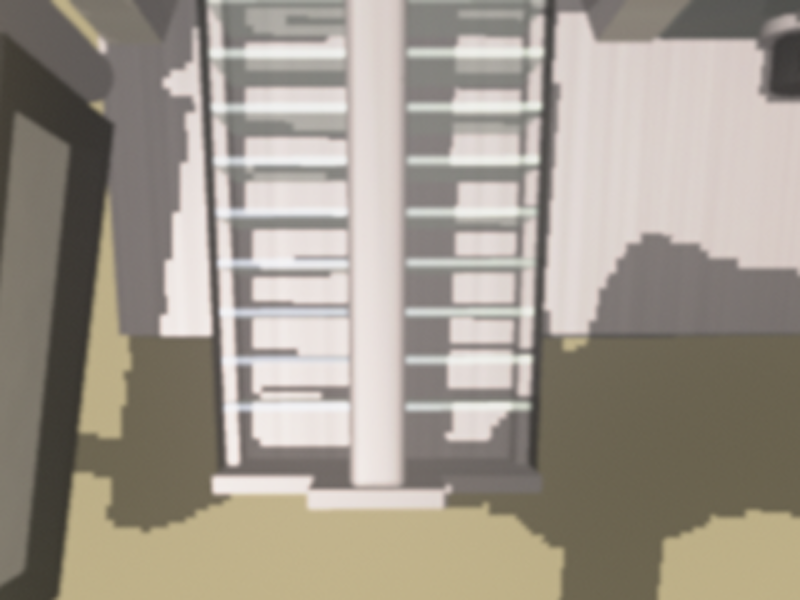

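Emit:
drive_tool:
  steps:
    - [-0.3, 0.2, -2.5, 0, 0.01, 0]
    - [0, 0, -3, 0, 0, 0]
    - [0, 0, -3, 0, 0, 0]
    - [0, 0, -2, 0, 0, 0]
    - [0, 0, 0, 0, 0, 0]
    - [0, 0, 0, 0, 0, 0]

```text
time: 16.2
ee_pos: [0.4427, 0.0027, 0.1242]
tool_rot: [3.14, -0.011, 0.034]
contact_force: [0.8, 0.3, 0.8]
finger_gap: -0.0
```

```bash
python3 - <<'E'
from h import *
np.set_printoptions(precision=4,suppress=True)
o=env.get_obs();snap('wrist','w13');print(o['ee_pos'],o['tool_rot'],o['finger_gap'])
A=lambda u,v,z=.075:atz('wrist',u,v,z)[:2]
E
```

```text
[0.4427 0.0027 0.1242] [ 3.1396 -0.0113  0.0336] -0.00042318064932860515
```

View pics/w13.png

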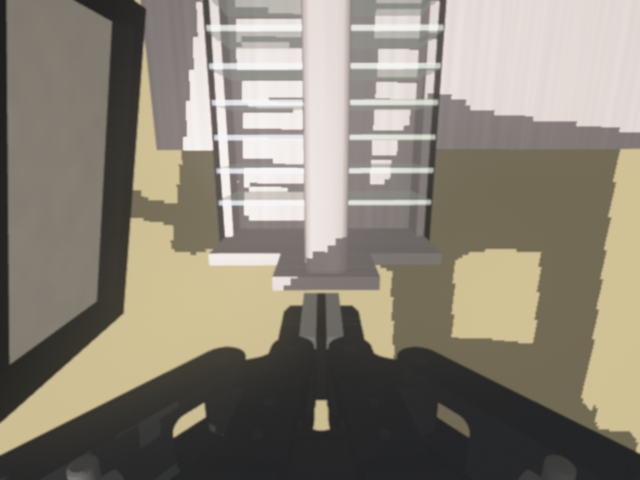

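```bash
python3 - <<'E'
from h import *
np.set_printoptions(precision=4,suppress=True)
A=lambda u,v,z=.139:atz('wrist',u,v,z)[:2]
print(A(273,283),A(378,283),A(326,270),A(326,0),'plate',A(209,258,.116),A(441,258,.116), 'ledge',A(158,150,.075))
print('fingers mid px of TCP axis',proj('wrist',[.4427,.0027,.12]),proj('wrist',[.4527,.0030,.139]))
E
```

```text
[0.4697 0.0184] [ 0.4707 -0.0109] [0.474  0.0037] [0.5403 0.0061] plate [0.4692 0.0426] [ 0.4717 -0.0353] ledge [0.5023 0.0734]
fingers mid px of TCP axis [324.9831 338.4335] [325.8952 339.4494]
```

Emit:
drive_tool:
  steps:
    - [0.5, -0.1, 0, 0.002, 0.011, 0]
    - [0.5, 0.02, 0, 0, 0, 0]
    - [0.5, 0.02, 0, 0, 0, 0]
    - [0.5, 0.02, 0, 0, 0, 0]
    - [0.5, 0.02, 0, 0, 0, 0]

```text
time: 16.67
ee_pos: [0.4713, 0.0022, 0.1283]
tool_rot: [3.142, -0.003, 0.034]
contact_force: [-1.9, 0.0, -1.8]
finger_gap: -0.002
```

Emit:
drive_tool:
  steps:
    - [0.6, 0.02, -0.2, 0, 0, 0]
    - [0.6, 0.02, -0.1, 0, 0, 0]
    - [0.6, 0.02, 0, 0, 0, 0]
    - [0.6, 0.02, 0, 0, 0, 0]

```text
time: 17.0
ee_pos: [0.4943, 0.0033, 0.1258]
tool_rot: [-3.141, 0.003, 0.034]
contact_force: [-5.2, -0.2, 4.2]
finger_gap: 0.003
```

```bash
python3 - <<'E'
from h import *
np.set_printoptions(precision=4,suppress=True)
o=env.get_obs();snap('wrist','w14');print(o['ee_pos'],o['tool_rot'],o['contact_force'],o['ft_torque'])
E
```

```text
[0.4943 0.0033 0.1258] [-3.1415  0.0027  0.0341] [-5.1874 -0.2265  4.1644] [0.0145 0.6001 0.0509]
```

View pics/w14.png

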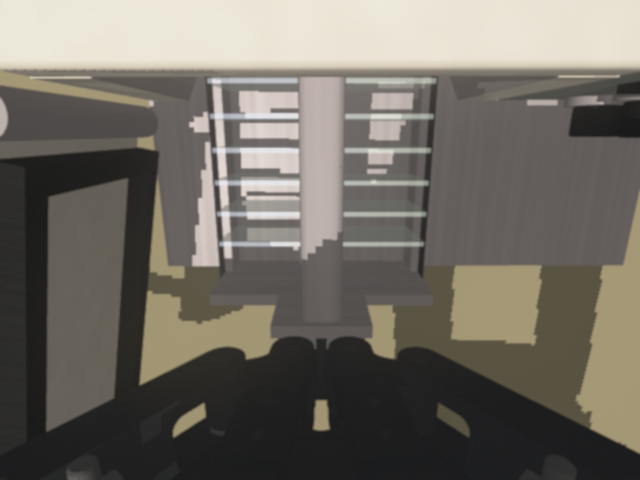

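Emit:
drive_tool:
  steps:
    - [0.6, 0.02, 0, 0, 0, 0]
    - [0.6, 0.02, 0, 0, 0, 0]
    - [0.6, 0.02, 0, 0, 0, 0]
    - [0.6, 0.02, 0, 0, 0, 0]

```text
time: 17.38
ee_pos: [0.52, 0.0043, 0.1256]
tool_rot: [-3.141, 0.004, 0.034]
contact_force: [-4.5, -0.3, 2.8]
finger_gap: -0.002
```

Emit:
drive_tool:
  steps:
    - [0.6, 0.02, 0, 0, 0, 0]
    - [0.6, 0.02, 0, 0, 0, 0]
    - [0.6, 0.02, 0, 0, 0, 0]

```text
time: 17.63
ee_pos: [0.5394, 0.0049, 0.1256]
tool_rot: [-3.141, 0.005, 0.034]
contact_force: [-5.1, -1.0, 2.7]
finger_gap: 0.0
```

```bash
python3 - <<'E'
from h import *
np.set_printoptions(precision=4,suppress=True)
o=env.get_obs();snap('wrist','w15');print(o['ee_pos'],o['tool_rot'],o['contact_force'],o['ft_torque'])
E
```

```text
[0.5394 0.0049 0.1256] [-3.1413  0.005   0.0343] [-5.1227 -1.0098  2.6519] [-0.0421  0.5956  0.056 ]
```

View pics/w15.png

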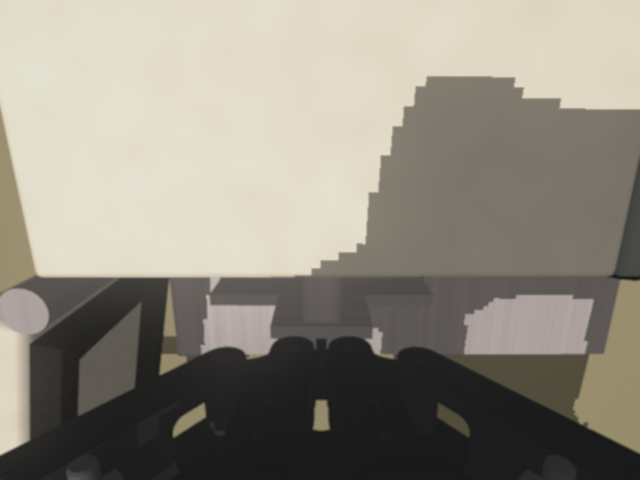

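```bash
python3 - <<'E'
from h import *
np.set_printoptions(precision=4,suppress=True)
A=lambda u,v,z=.139:atz('wrist',u,v,z)[:2]
print(A(273,326),A(371,326),A(320,338),'roof edge',A(320,277,.157),A(40,277,.157),A(610,277,.157),'plate',A(212,296,.116),A(431,294,.116))
im=cv2.imread('pics/w15.png');cv2.imwrite('pics/w15c.png',cv2.resize(im[240:400,170:490],None,fx=2.5,fy=2.5,interpolation=2))
E
```

```text
[0.5549 0.0207] [ 0.5559 -0.0078] [0.5515 0.0069] roof edge [0.5774 0.0077] [0.5752 0.0727] [ 0.5796 -0.0596] plate [0.5537 0.0446] [ 0.557  -0.0314]
```

View pics/w15c.png

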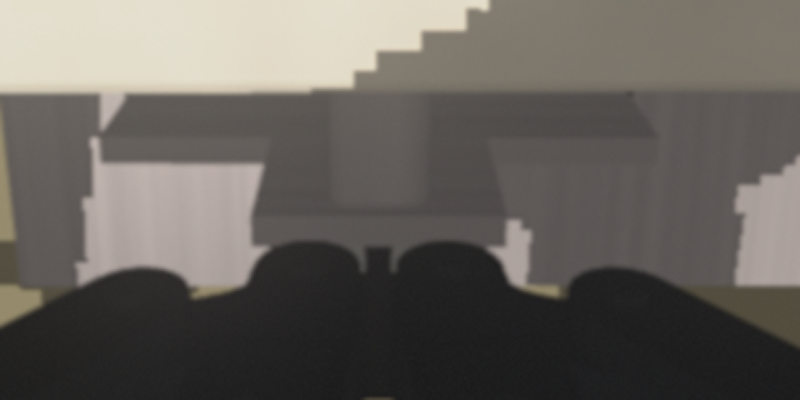

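Emit:
drive_tool:
  steps:
    - [0.6, 0.02, 0, 0, 0, 0]
    - [0.6, 0.02, 0, 0, 0, 0]
    - [0.5, 0.02, 0, 0, 0, 0]
    - [0.3, 0.01, 0, 0, 0, 0]

```text
time: 18.02
ee_pos: [0.5623, 0.0057, 0.1254]
tool_rot: [-3.141, 0.005, 0.034]
contact_force: [-8.9, -0.6, 0.8]
finger_gap: 0.001
```

```bash
python3 - <<'E'
from h import *
np.set_printoptions(precision=4,suppress=True)
o=env.get_obs();im=snap('wrist','w16');print(o['ee_pos'],o['tool_rot'],o['contact_force'],o['ft_torque'])
cv2.imwrite('pics/w16c.png',cv2.resize(im[240:400,170:490,::-1],None,fx=2.5,fy=2.5,interpolation=2))
E
```

```text
[0.5623 0.0057 0.1254] [-3.1413  0.0045  0.0343] [-8.8811 -0.5647  0.8024] [0.1221 1.1233 0.1587]
```

View pics/w16c.png

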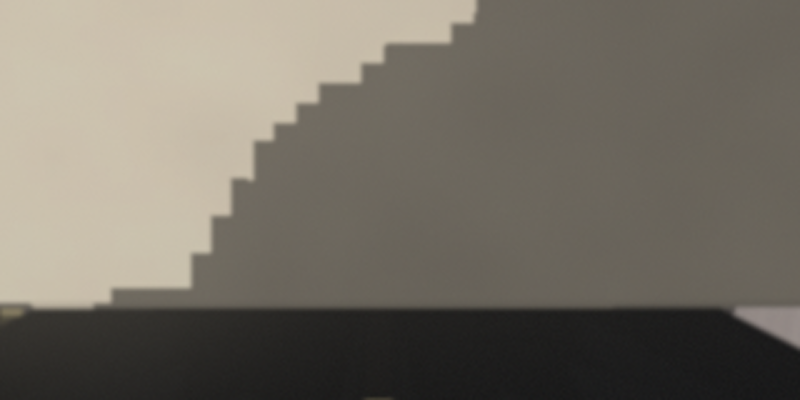

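Emit:
drive_tool:
  steps:
    - [0.25, 0.01, 0, 0, 0, 0]
    - [0, 0, 0, 0, 0, 0]

```text
time: 18.23
ee_pos: [0.5619, 0.0058, 0.1253]
tool_rot: [-3.141, 0.012, 0.035]
contact_force: [0.1, -0.0, 1.7]
finger_gap: 0.001
```

Emit:
drive_tool:
  steps:
    - [0.4, 0.01, 0, 0, -0.01, 0]

```text
time: 18.32
ee_pos: [0.5622, 0.0058, 0.1251]
tool_rot: [3.141, 0.01, 0.036]
contact_force: [-20.1, -2.0, 16.3]
finger_gap: -0.002
```

Emit:
drive_tool:
  steps:
    - [-1.5, -0.05, 0, 0, 0, 0]
    - [-3, -0.1, 0, 0, 0, 0]
    - [-3, -0.1, 0, 0, 0, 0]
    - [-3, -0.1, 2, 0, -0.01, 0]
    - [0, 0, 3, 0, 0, 0]
    - [0, 0, 3, 0, 0, 0]
    - [0, 0, 0, 0, 0, 0]

```text
time: 18.9
ee_pos: [0.4603, 0.0022, 0.2061]
tool_rot: [3.141, -0.015, 0.035]
contact_force: [0.1, -0.9, -0.1]
finger_gap: -0.002
```

```bash
python3 - <<'E'
from h import *
np.set_printoptions(precision=4,suppress=True)
o=env.get_obs();im=snap('wrist','w17');print(o['ee_pos'],o['tool_rot'],o['contact_force'])
a=snap('top','t17');cv2.imwrite('pics/t17c.png',cv2.resize(a[110:250,220:375,::-1],None,fx=4,fy=4,interpolation=2))
E
```

```text
[0.4603 0.0022 0.2061] [ 3.1408 -0.0149  0.0351] [ 0.1376 -0.8957 -0.1434]
```

View pics/w17.png

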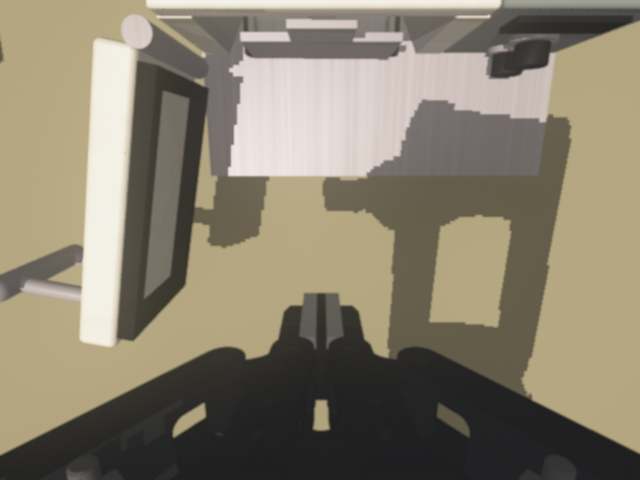

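View pics/t17c.png

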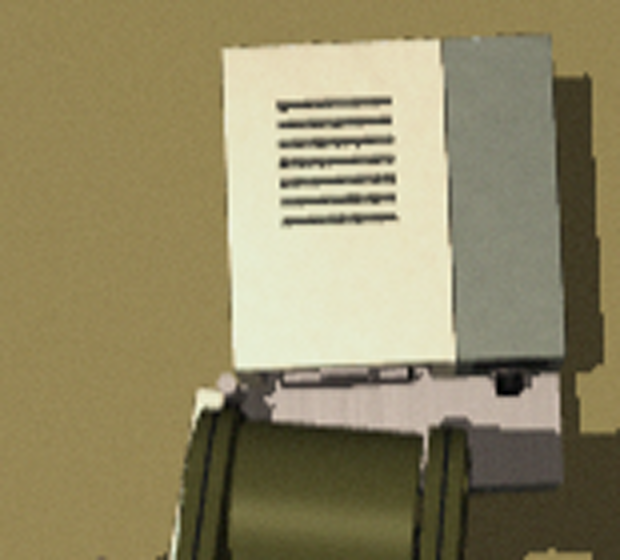

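```bash
python3 - <<'E'
from h import *
np.set_printoptions(precision=4,suppress=True)
A=lambda u,v,z=.075:atz('wrist',u,v,z)[:2]
print('roof',A(270,12,.157),A(450,12,.157)); 
im=cv2.imread('pics/w17.png');cv2.imwrite('pics/w17c.png',cv2.resize(im[0:110,180:480],None,fx=2.6,fy=2.6,interpolation=2))
E
```

```text
roof [0.5702 0.0265] [ 0.5725 -0.0403]
```

View pics/w17c.png

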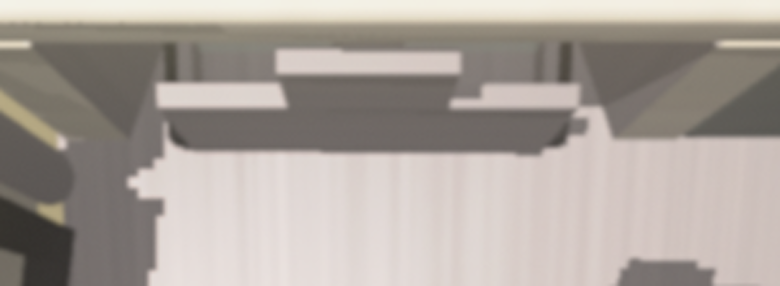

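```bash
python3 - <<'E'
from h import *
np.set_printoptions(precision=4,suppress=True)
A=lambda u,v,z:atz('wrist',180+u/2.6,v/2.6,z)[:2]
print('mouth floor',A(130,137,.075),A(612,137,.075))
print('end bottom',A(190,150,.075),A(380,151,.075),A(550,150,.075))
print('upright top',A(288,74,.139),A(450,74,.139),'plate top',A(170,108,.116),A(570,107,.116))
print('roof',A(200,22,.157),A(700,22,.157),A(200,42,.145),A(700,42,.145))
print('ledge front',atz('wrist',212,176,.075),atz('wrist',538,176,.075))
E
```

```text
mouth floor [0.5708 0.0596] [ 0.5744 -0.0462]
end bottom [0.5686 0.0464] [0.5699 0.0046] [ 0.5713 -0.0328]
upright top [0.5693 0.0201] [ 0.5701 -0.0058] plate top [0.5684 0.0432] [ 0.5711 -0.0294]
roof [0.5712 0.0313] [ 0.5737 -0.0399] [0.5718 0.0332] [ 0.5744 -0.0436]
ledge front [0.5006 0.0725 0.075 ] [ 0.5075 -0.1286  0.075 ]
```

Emit:
drive_tool:
  steps:
    - [1.0, 0.04, -2.0, 0, -0.09, 0]
    - [1.0, 0.04, -2.5, 0, 0, 0]
    - [1.0, 0.04, -2.5, 0, 0, 0]
    - [1.5, 0.05, 0, 0, 0, 0]
    - [0, 0, 0, 0, 0, 0]

```text
time: 19.42
ee_pos: [0.5096, 0.0039, 0.1286]
tool_rot: [3.137, -0.112, 0.035]
contact_force: [1.6, -0.4, 0.4]
finger_gap: 0.002
```

Emit:
drive_tool:
  steps:
    - [1.5, 0.05, 0.4, 0, 0, 0]
    - [1.5, 0.05, 0.2, 0, 0, 0]
    - [1.0, 0.03, 0, 0, 0, 0]
    - [0.5, 0.02, 0, 0, 0, 0]

```text
time: 19.75
ee_pos: [0.5527, 0.0058, 0.1293]
tool_rot: [3.139, -0.102, 0.035]
contact_force: [0.4, -0.4, -0.2]
finger_gap: -0.004
```

Emit:
drive_tool:
  steps:
    - [0.2, 0.0, 0.5, 0, 0, 0]
    - [0.4, 0.01, 0.2, 0, 0, 0]
    - [0.4, 0.01, 0, 0, 0, 0]

```text
time: 20.0
ee_pos: [0.5618, 0.0061, 0.1356]
tool_rot: [3.139, -0.098, 0.035]
contact_force: [-3.9, -0.4, 3.5]
finger_gap: -0.002
```

Emit:
drive_tool:
  steps:
    - [0.3, 0.01, 0, 0, 0, 0]

```text
time: 20.08
ee_pos: [0.5632, 0.0062, 0.1356]
tool_rot: [3.139, -0.095, 0.035]
contact_force: [-5.4, 0.4, 2.9]
finger_gap: 0.0
```

Moving with about 5 N; end is now near flush. One more small push, then back off and look.

Emit:
drive_tool:
  steps:
    - [0.25, 0.01, 0, 0, 0, 0]

```text
time: 20.17
ee_pos: [0.564, 0.0063, 0.1355]
tool_rot: [3.139, -0.092, 0.035]
contact_force: [-5.8, -1.1, 4.4]
finger_gap: -0.002
```

Emit:
drive_tool:
  steps:
    - [-1.5, -0.05, 0, 0, 0, 0]
    - [-3, -0.1, 0, 0, 0, 0]
    - [-3, -0.1, 0, 0, 0, 0]
    - [-3, -0.1, 2, 0, 0.09, 0]
    - [0, 0, 3, 0, 0, 0]
    - [0, 0, 2, 0, 0, 0]
    - [0, 0, 0, 0, 0, 0]

```text
time: 20.75
ee_pos: [0.4533, 0.0031, 0.2059]
tool_rot: [-3.14, 0.001, 0.035]
contact_force: [0.2, -0.3, -0.0]
finger_gap: -0.002
```

```bash
python3 - <<'E'
from h import *
np.set_printoptions(precision=4,suppress=True)
o=env.get_obs();im=snap('wrist','w18');print(o['ee_pos'],o['tool_rot'],o['contact_force'])
snap('scene','s18')
cv2.imwrite('pics/w18c.png',cv2.resize(im[0:110,180:480,::-1],None,fx=2.6,fy=2.6,interpolation=2))
E
```

```text
[0.4533 0.0031 0.2059] [-3.1403  0.0006  0.0347] [ 0.2056 -0.2977 -0.0375]
```

View pics/w18c.png

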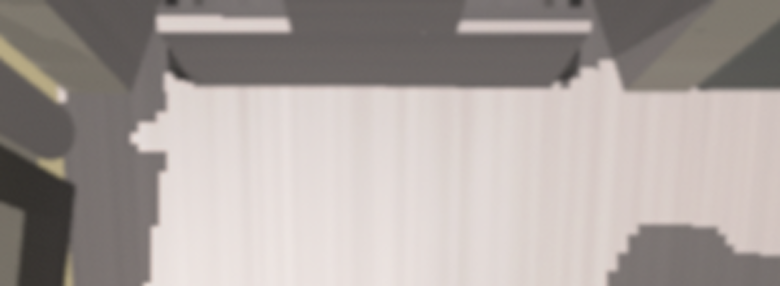

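View pics/s18.png

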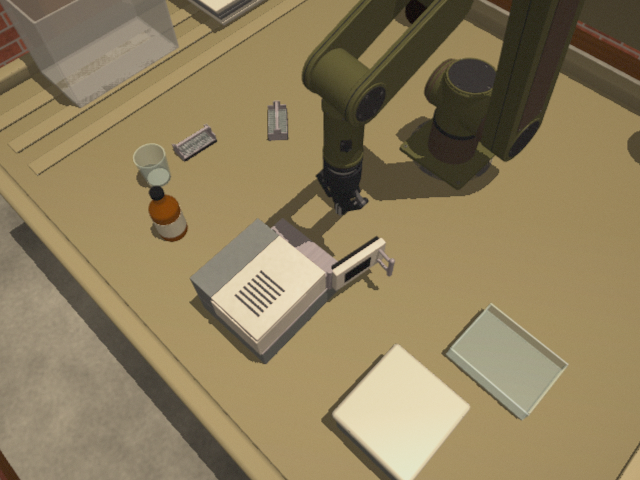

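```bash
python3 - <<'E'
from h import *
print(env.finish_job(), env.get_obs()['time'])
E
```

```text
the job is handed in; nothing more can be done
the job is handed in; nothing more can be done
```

The rack is home in the chamber, the door stands wide open, and I handed the job in at about 21 s of the 64 s allowed. The hand-in gave no verdict.

- **Door:** I pinched the bar handle from above and swung the door to about 1.78 rad. That figure comes from the tool's position on the arc. The last scene picture still shows the door wide open.
- **Rack:** I lifted it level by its top bar, stood it on the ledge about a third of the way into the chamber, and let go. I then pushed the middle of its outer end with closed fingers.
- **Failed push:** The first push stopped about 3 mm short of flush, with the force rising to 20 N. I think the fingers met the roof edge, but did not confirm it. A second push, slightly higher and with the tool tilted, finished it at about 6 N.
- **Last checks:** In the final wrist picture, the outer end is flush with the mouth or up to 1 mm inside, and centred and square by eye. The bottle, beaker and dish look unmoved. The arm is clear of everything, with no load on the tool.
- **Disagreement:** My position measurements differed by about 2 to 4 mm between pictures. I therefore judged flushness by comparing the rack with the chamber mouth in the same picture.

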